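Take the washing-up piles apart and put each piece on its place

TASK

The washing-up stands in two piles on the kitchen worktop: a round canister on a square food box on an oblong lunch tin, and a saucepan lid on a small chopping board. Take the piles apart and put the lid on the saucepan so that it sits level, the canister in the middle of the round cork mat, the food box in the middle of the square tile, the lunch tin flat inside the oblong tray, and the chopping board in the middle of the drying rack, lying lengthwise along it on both rails. Set everything down gently the right way up, drop nothing, and let go of it all.

Things in the scene. Friction and masses are not known exactly. Their poses are not given: they have to be found in the camera images.
- lid: saucepan lid, aluminium, loose, at the start lying on the chopping board: a round plate 112 mm across and 4 mm thick over a smaller round step 86 mm across and 8 mm high that fits inside the saucepan; top of the plate 12 mm above the origin. In the middle a black knob: a stem 18 mm across, then a round grip 28 mm across from 24 to 46 mm above the origin. Origin: centre of its underside; z up.
- canister: round steel canister, closed, loose, 44 mm across, 56 mm high, at the start standing on top of the food box. Origin: centre of its underside; z up.
- foodbox: square white plastic food box, closed, loose, 60 x 60 mm, 40 mm high, at the start standing on the lunch tin, under the canister. Origin: centre of its underside; z up. x and y along its sides.
- tin: oblong steel lunch tin, closed, loose, 120 mm (x) x 62 mm (y), 40 mm high, standing on the worktop at the foot of the pile of three. Origin: centre of its underside; z up.
- board: small light wooden chopping board, loose, 160 mm (x) x 60 mm (y), 18 mm thick, lying on the worktop under the lid. Origin: centre of its underside; z up.
- pot: small round aluminium saucepan without handles or lid, open at the top, fixed: 104 mm across outside, 98 mm inside, rim 70 mm above the worktop. The lid lies level on the rim with its step inside; its origin is then 62 mm above the pan's. Origin: centre of its underside; z up.
- mat: round cork mat, fixed, 90 mm across, 8 mm thick. Origin: centre of its underside; z up.
- tile: square terracotta tile, fixed, 100 x 100 mm, 8 mm thick. Origin: centre of its underside; z up.
- tray: oblong white plastic tray, fixed, 145 mm (x) x 85 mm (y) outside, with a low rim 3 mm thick whose top is 7 mm above the worktop; inner floor 3 mm above the worktop, 139 x 79 mm. Origin: centre of its underside; z up.
- rack: wooden drying rack, fixed: a base 120 mm (x) x 80 mm (y), 6 mm thick, with two dark rails across it (along y, 12 mm wide, 80 mm long, tops 22 mm above the worktop) at x = -45 and +45 mm. The board lies on both rails with its length along the rack's x. Origin: centre of its underside; z up.
Things that resemble listed ones, but are neither listed nor needed, are in the scene too. Leave any orange or red look-alike of the pot alone. What is shaped like the lid but orange or pink is not meant.

How it is judged:
By the outcome, as a careful person would: the job done as asked, in the order asked, and still so for the second after the job is handed in, with the robot touching nothing.
It also fails if it takes over 131 s, if anything falls off the work surface, if the arm or the gripper's body presses on something with over 40 N, if the wrist force passes 120 N, or if a joint passes its speed limit or range.

ROBOT

A 7-joint arm with a two-finger parallel gripper is mounted at the origin on the work surface. World frame = base frame: x ahead of the robot, y to its left, z up, the work surface at z = 0. Lengths are in mm, angles in rad, forces in N, time in s.
With the tool pointing down it reaches from about 400 to 875 mm from the base axis. Payload 4.4 kg.
Tool frame: the origin (TCP) lies midway between the tips of the shut fingers; the grasp point (between the pads) lies 19 mm behind it; z points along the fingers, y is the line along which they close (so a half turn about z gives the same grasp; the last joint's range is limited). The gripper opens to 85 mm and grips with 20 to 120 N. Pads are 22 mm wide; open, the fingers measure 114 mm over their backs; the gripper's body (76 mm by 85 mm) begins 54 mm behind the grasp point. The pads swing forward as they close: fully open they stand 13 mm farther back than shut.
Start: joints at [1.187, 0.628, 0.038, 1.517, -0.027, 0.996, -0.02], TCP at [203.138, -617.457, 231.313] pointing down, gripper open.
Joint ranges: [-3.06, 3.06], [-0.37, 2.12], [-1.25, 1.32], [0.18, 2.47], [-1.1, 4.24], [0.23, 1.98], [-2.94, 2.94]. Speed limits (rad/s): [2.57, 2.57, 3.14, 3.14, 3.14, 3.14, 3.14].

INTERFACE

Orientations are given as [roll, pitch, yaw] about the fixed x, y, z axes, in that order (R = Rz(yaw) Ry(pitch) Rx(roll)).
In Python, from cell import ctrl, get_image, get_calibration gives the robot as it stands.
- The arm moves only by the shell command python3 -m creep 'ROWS'. ROWS is JSON, a list of rows, each an object of numbers: "dx", "dy", "dz": the shift along the world's x, y, z normalised to -1 to 1, where 1 is 0.4 m; "rx", "ry", "rz": the turn, a rotation vector about the world's x, y, z normalised to -1 to 1, where 1 is 2 pi rad; "grip": the closure, from -1 (fully open) to 1 (shut). A call has exactly 5 rows; each row is the pose to reach, as a shift and turn from the pose commanded when the call began, turning the shorter way round; what a row does not reach only later rows make up. A row lasts 1/8 s, in which the tool goes at most 62.5 mm and 10.7 degrees, less where a joint would pass 70% of its speed; a pose out of reach is approached as far as the arm can. A call with a number of a shift or a turn outside -1 to 1 is refused whole. A call with a gripper value outside its range is refused whole. The fingers move at their own pace and stop on an object; the grip force is fixed at half the most. Time passes only in rows, so rows that repeat a pose let the fingers close, or fill a call up. It gives the time, the measured TCP pose, the force, the opening and the grip force at its end, in the units of the state.
- ctrl.read_state(): the state, without advancing time (a new reading comes with each control period).
- get_image(name): name is "side" or "top"; returns the picture (480x640x3 uint8, red, green, blue); there is no depth.
- get_calibration(name): a dict with "mtx" (3x3 intrinsics, pixels), "distortion" ([k1, k2, p1, p2, k3] as OpenCV has them; the pictures are not rectified), "world_from_camera" (4x4, takes a point from camera to world coordinates). Camera axes: x right, y down, z forward; pixel columns grow to the right and rows downward; lengths in mm; the calibration is good to about 2 mm. A picture is of the moment at which its call begins. get_calibration takes no time and is no camera call.
- ctrl.finish_job(): hands the job in; it is judged then, once.
The state is a dict: "clock": time; "qpos": joint angles; "qd": joint speeds; "tau": joint torques, N m; "eef_pos": TCP position; "tool_rot": TCP orientation; "force": force on the tool from outside, world axes, zero at the start; "torque": the same for the moment, N m; "width": finger opening in mm; "gripper_force": force on a finger pad.
Only numpy, scipy, OpenCV 4.12 (cv2) and the standard library are available. Lean on these libraries where they do the work, as an engineer would, in place of code of your own. Each camera call takes 0.05 s, during which the arm holds its last target. There are 200 camera calls.

## Working session

There is one attempt and no reset: what is moved stays moved. The work goes in short steps, Python scripts to look and compute and a shell command to move; the robot and the scene stay as the last step left them, time stands still between calls to the robot, and variables do not carry over. Pictures are saved under pics/ and viewed, at most 17 in all, crops included, and the job is handed in when it is done.

```bash
ls; mkdir -p pics
python3 - <<'E'
from cell import ctrl,get_image,get_calibration
import cv2
for n in("top","side"):
    cv2.imwrite(f"pics/{n}0.png",get_image(n)[:,:,::-1]); c=get_calibration(n); print(n,c)
print(ctrl.read_state())
E
```

```text
pics
top {'mtx': array([[445.23828439,   0.        , 323.88236946],
       [  0.        , 445.23828439, 238.86514982],
       [  0.        ,   0.        ,   1.        ]]), 'distortion': array([0.02815031, 0.        , 0.        , 0.        , 0.        ]), 'world_from_camera': array([[ 2.54683965e-02, -9.74979822e-01,  2.20829589e-01,
         2.53012053e+02],
       [-9.99652439e-01, -2.33340557e-02,  1.22687873e-02,
         4.66254599e+01],
       [-6.80897017e-03, -2.21065304e-01, -9.75235238e-01,
         1.07237623e+03],
       [ 0.00000000e+00,  0.00000000e+00,  0.00000000e+00,
         1.00000000e+00]])}
side {'mtx': array([[493.10250729,   0.        , 320.7050812 ],
       [  0.        , 493.10250729, 240.19195268],
       [  0.        ,   0.        ,   1.        ]]), 'distortion': array([-0.13868286,  0.        ,  0.        ,  0.        ,  0.        ]), 'world_from_camera': array([[-9.77750934e-01, -1.07591701e-01,  1.80075364e-01,
         2.06357496e+02],
       [-2.09766083e-01,  5.06154832e-01, -8.36543768e-01,
         1.20914153e+03],
       [-1.14084869e-03, -8.55705154e-01, -5.17462450e-01,
         7.74694534e+02],
       [ 0.00000000e+00,  0.00000000e+00,  0.00000000e+00,
         1.00000000e+00]])}
{'clock': 0.1, 'qpos': array([ 1.18718755,  0.62924817,  0.03845002,  1.5182666 , -0.02699845,
        0.99630603, -0.01997308]), 'qd': array([ 0.00118604, -0.00286882,  0.00188612, -0.00020238,  0.00118811,
       -0.0003764 , -0.00114927]), 'tau': array([ 2.10061495e-03, -5.64540589e+01,  1.23006776e+00, -1.93976873e+01,
        1.12601003e-02,  5.40495326e-03, -9.71410088e-06]), 'eef_pos': array([ 202.96615564, -616.90813763,  230.48513825]), 'tool_rot': array([-3.13988272e+00,  2.13330860e-05,  3.17832339e-01]), 'force': array([ 1.0107318 ,  0.42016451, -0.56118999]), 'torque': array([-0.0138037 ,  0.06755871, -0.01043348]), 'gripper_force': 0.0, 'width': 85.54299634747079}
```

View pics/top0.png

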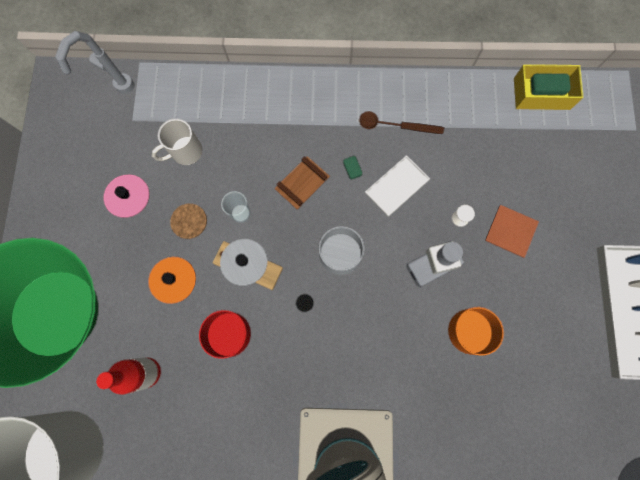

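View pics/side0.png

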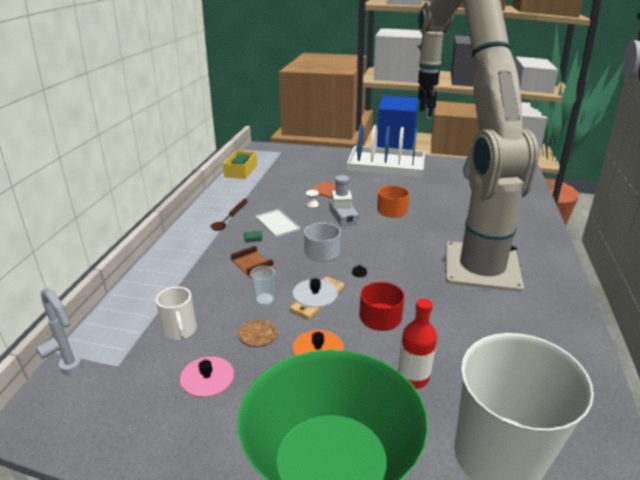

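Lid candidates: grey (243,262), orange (172,280) and pink (126,196). The grey one on the board fits the description. Pot candidates: grey (341,249), red (225,334) and orange (476,331). Grey is the one. The canister at (450,252) sits on the white box, on the grey tin. A white shaker at (462,216) and a glass at (235,206) are obstacles.

```bash
cat > h.py <<'E'
import numpy as np,cv2
from cell import ctrl,get_image,get_calibration
def ray(n,px):
    c=get_calibration(n);T=c["world_from_camera"]
    u=cv2.undistortPoints(np.array(px,float).reshape(-1,1,2),c["mtx"],c["distortion"]).reshape(-1,2)
    return T[:3,3],np.c_[u,np.ones(len(u))]@T[:3,:3].T
def plane(n,px,z):
    o,d=ray(n,px);return (o+d*((z-o[2])/d[:,2])[:,None])[:,:2]
def proj(n,P):
    c=get_calibration(n);M=np.linalg.inv(c["world_from_camera"])
    return cv2.projectPoints(np.array(P,float).reshape(-1,1,3),cv2.Rodrigues(M[:3,:3])[0],M[:3,3],c["mtx"],c["distortion"])[0].reshape(-1,2)
def blob(n,im,lo,hi,seed,z,win=60):
    """HSV mask component at seed -> contour on plane z, minAreaRect in mm"""
    hsv=cv2.cvtColor(im,cv2.COLOR_RGB2HSV);m=cv2.inRange(hsv,lo,hi)
    b=np.zeros_like(m);x,y=seed;b[max(0,y-win):y+win,max(0,x-win):x+win]=255;m&=b
    k,l=cv2.connectedComponents(m);m=((l==l[y,x])&(l[y,x]>0)).astype(np.uint8)
    if m.sum()==0:return None
    c=max(cv2.findContours(m,0,cv2.CHAIN_APPROX_NONE)[0],key=cv2.contourArea).reshape(-1,2)
    w=plane(n,c,z).astype(np.float32);r=cv2.minAreaRect(w);e=cv2.minEnclosingCircle(w)
    return dict(n=int(m.sum()),rect=np.round(np.r_[r[0],r[1],r[2]],1),circ=np.round(np.r_[e[0],e[1]],1),cen=np.round(w.mean(0),1))
E
python3 - <<'E'
from h import *
im=cv2.imread("pics/top0.png");
cv2.imwrite("pics/crop1.png",cv2.resize(im[140:320,150:550],None,fx=2,fy=2,interpolation=cv2.INTER_CUBIC))
sd=cv2.imread("pics/side0.png");cv2.imwrite("pics/crop2.png",cv2.resize(sd[165:365,220:420],None,fx=3,fy=3,interpolation=cv2.INTER_CUBIC))
hsv=cv2.cvtColor(im,cv2.COLOR_BGR2HSV)
for p in[(243,285-10),(225,262),(272,275),(341,255),(188,221),(512,231),(397,186),(303,184),(318,168),(288,198),(450,252),(436,262),(425,272),(400,300),(242,261)]:print(p,hsv[p[1],p[0]])
E
```

```text
(243, 275) [102   7 172]
(225, 262) [105   6 172]
(272, 275) [ 18 114 179]
(341, 255) [108   7 175]
(188, 221) [ 14 121 137]
(512, 231) [  9 157 171]
(397, 186) [ 10   3 224]
(303, 184) [ 12 154 144]
(318, 168) [ 13 160 107]
(288, 198) [ 12 156 131]
(450, 252) [108   8 153]
(436, 262) [  0   2 223]
(425, 272) [107  11 158]
(400, 300) [165   4 116]
(242, 261) [150  17  30]
```

View pics/crop1.png

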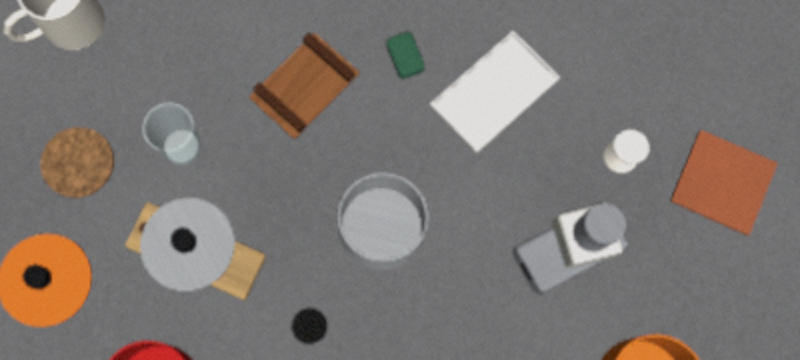

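View pics/crop2.png

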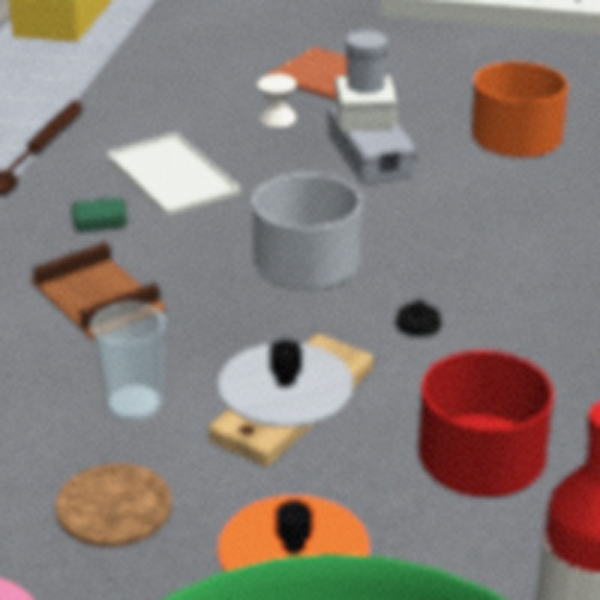

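The crops confirm the choice: grey lid on the wooden board (crop1 187,243), grey pot (383,220), and canister (602,228) on the white box on the grey tin. Now I'll measure.

Run:
```python
from h import *
im=cv2.cvtColor(cv2.imread("pics/top0.png"),cv2.COLOR_BGR2RGB)
g=lambda *a,**k:print(a[0],blob("top",im,*a[1:],**k))
g("lid",(0,0,150),(180,40,255),(243,275),18+12)
g("knob",(0,0,0),(180,255,70),(242,261),18+44)
g("boardR",(10,70,90),(30,255,255),(272,275),18)
g("boardL",(10,70,90),(30,255,255),(219,253),18)
g("pot70",(0,0,150),(180,40,255),(341,260),70)
g("potfl",(0,0,150),(180,40,255),(341,260),3)
g("mat",(5,70,60),(30,255,255),(188,221),8)
g("tile",(0,100,60),(20,255,255),(512,231),8)
g("tray",(0,0,190),(180,40,255),(397,186),7)
g("rack6",(5,90,40),(25,255,255),(303,184),6)
g("rackdark",(0,60,0),(25,255,115),(318,168),22)
g("railA",(5,90,0),(25,255,118),(318,168),22,win=30)
g("canister",(0,0,135),(180,40,165),(451,250),136,win=18)
g("box",(0,0,190),(180,40,255),(438,266),80)
g("tin",(0,0,140),(180,40,190),(425,272),40)
g("shaker",(0,0,190),(180,40,255),(464,214),50)
sd=cv2.cvtColor(cv2.imread("pics/side0.png"),cv2.COLOR_BGR2RGB)
hsv=cv2.cvtColor(sd,cv2.COLOR_RGB2HSV)
for n,(cx,cy) in dict(knob=(315,285)).items(): print(blob("side",sd,(0,0,0),(180,255,70),(315,285),18+35))
big=np.hstack([cv2.resize(cv2.imread("pics/top0.png")[y:y+60,x:x+80],None,fx=5,fy=5,interpolation=cv2.INTER_CUBIC) for x,y in((400,228),(265,150))]) 
cv2.imwrite("pics/big.png",big)
```

```text
lid {'n': 1537, 'rect': array([430. , 250.2, 108.3, 109.5,   1.4]), 'circ': array([429.5, 249.6,  55.8]), 'cen': array([429.2, 249.8], dtype=float32)}
knob {'n': 105, 'rect': array([427.4, 248.2,  27.4,  23.4,  58. ]), 'circ': array([428.9, 247.2,  13.8]), 'cen': array([427.8, 248.1], dtype=float32)}
boardR {'n': 406, 'rect': array([400.5, 187.3,  44. ,  60.4,  65.2]), 'circ': array([400.4, 188.4,  34.8]), 'cen': array([399.6, 186.7], dtype=float32)}
boardL {'n': 140, 'rect': array([451.3, 309. ,  18.3,  60. ,  71.1]), 'circ': array([451. , 308.2,  30.2]), 'cen': array([450.4, 310.1], dtype=float32)}
pot70 {'n': 1134, 'rect': array([449.3,  20.4,  88.1,  85.4,  46.3]), 'circ': array([446.6,  20.7,  46.6]), 'cen': array([449.7,  20.5], dtype=float32)}
potfl {'n': 1134, 'rect': array([462.5,  18.6,  94. ,  91.1,  46.3]), 'circ': array([459.5,  19. ,  49.7]), 'cen': array([462.9,  18.8], dtype=float32)}
mat {'n': 1014, 'rect': array([532.4, 396.5,  88.3,  87.9,  49.2]), 'circ': array([532.4, 396.7,  45.3]), 'cen': array([532. , 396.7], dtype=float32)}
tile {'n': 1664, 'rect': array([ 52
[... 842 characters left out ...]
436.5, -211. ,   30.9]), 'cen': array([ 442.6, -214.8], dtype=float32)}
box {'n': 227, 'rect': array([ 443.5, -215.4,   56.3,   56.8,   15.6]), 'circ': array([ 443. , -214.6,   37.9]), 'cen': array([ 435.4, -208.2], dtype=float32)}
tin {'n': 874, 'rect': array([ 442.1, -207.4,   70.1,  128.6,   27. ]), 'circ': array([ 435.3, -209.7,   66.8]), 'cen': array([ 436.4, -204.3], dtype=float32)}
shaker {'n': 295, 'rect': array([ 548.9, -271. ,   40.4,   54.9,   63.1]), 'circ': array([ 549.6, -269.7,   28.3]), 'cen': array([ 549.7, -269.4], dtype=float32)}
{'n': 108, 'rect': array([426.1, 255.2,  19.9,  53.9,  13.1]), 'circ': array([426.5, 255. ,  27.6]), 'cen': array([427. , 253.3], dtype=float32)}
```

View pics/big.png

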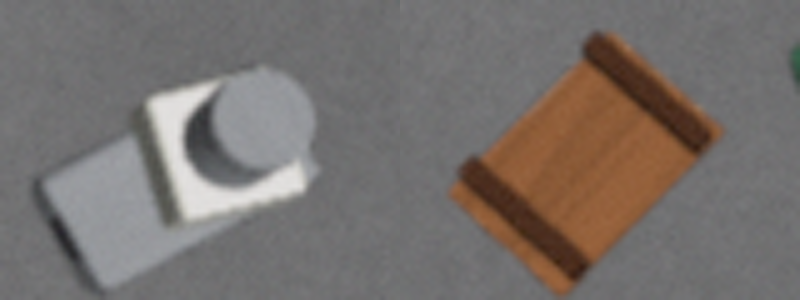

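Reading the enlarged crop (left half): canister top circle centre (263,119) with r≈52. Box-top corners (147,97), (183,222), (305,190), (265,67). Tin corners (40,183), (103,293), (320,168). The rack's rails run from upper-left to lower-right.

Run:
```python
from h import *
from scipy.optimize import least_squares
im=cv2.cvtColor(cv2.imread("pics/top0.png"),cv2.COLOR_BGR2RGB)
f=lambda L,x=400,y=228:[((u+.5)/5-.5+x,(v+.5)/5-.5+y) for u,v in L]
print("can",plane("top",f([(263,119)]),136))
b=plane("top",f([(147,97),(183,222),(305,190),(265,67)]),80);print("box",b.round(1).tolist(),(b[0]+b[2])/2,(b[1]+b[3])/2,cv2.minAreaRect(b.astype(np.float32)))
t=plane("top",f([(40,183),(103,293),(320,168)]),40);print("tin",t.round(1).tolist(),np.linalg.norm(t[1]-t[0]),np.linalg.norm(t[2]-t[1]),(t[0]+t[2])/2,np.degrees(np.arctan2(*(t[2]-t[1])[::-1])))
print("railB",blob("top",im,(5,90,0),(25,255,115),(288,198),22,win=30), blob("top",im,(5,90,0),(25,255,115),(280,190),22,win=30))
# rails from crop: centre lines
r=plane("top",f([(594,44),(703,142),(468,168),(578,270)],265-80,150),22);print("rails",r.round(1).tolist(),r.mean(0))
def circ(n,win,z,R,c0,tol):
    m=cv2.imread(f"pics/{n}0.png",0);e=cv2.Canny(cv2.GaussianBlur(m,(3,3),0),40,90)
    v,u=np.nonzero(e);k=(u>win[0])&(u<win[2])&(v>win[1])&(v<win[3]);w=plane(n,np.c_[u,v][k],z)
    best=(-1,None)
    for dx in np.arange(-20,21,1.):
        for dy in np.arange(-20,21,1.):
            d=abs(np.linalg.norm(w-c0-[dx,dy],axis=1)-R);s=(d<tol).sum()
            if s>best[0]:best=(s,np.array(c0)+[dx,dy])
    c=best[1];d=abs(np.linalg.norm(w-c,axis=1)-R);q=w[d<tol]
    return best[0],least_squares(lambda p:np.linalg.norm(q-p,axis=1)-R,c,loss="soft_l1").x
for n,w in(("top",(310,215,375,285)),("side",(298,215,346,265))):
    print("pot",n,circ(n,w,70,52,[450,20],1.5),circ(n,w,70,49,[450,20],1.5))
print("lid side",circ("side",(285,275,342,312),30,56,[429,250],1.5),circ("top",(210,230,275,295),30,56,[429,250],1.5))
print("can side",circ("side",(330,170,353,190),136,22,[436,-230],1.5),circ("top",(437,238,468,270),136,22,[436,-230],1.5))
print("board proj",proj("top",[[423.4,242.2,18]]))
```

```text
can [[ 444.17939728 -215.99643851]]
box [[464.5, -179.8], [407.7, -194.3], [423.6, -249.2], [479.7, -233.5]] [ 444.04025274 -214.48078357] [ 443.71527366 -213.90591582] ((443.7153015136719, -213.9059600830078), (58.90460968017578, 57.13005447387695), 15.55632209777832)
tin [[430.7, -137.9], [379.8, -166.1], [441.0, -268.5]] 58.13547155957332 119.2936086246293 [ 435.85157351 -203.21600025] -59.11659100531026
railB None None
rails [[697.5, 116.8], [646.6, 60.5], [630.2, 177.2], [578.5, 120.4]] [638.20443154 118.71587158]
pot top (np.int64(118), array([460.73434836,  19.88034524])) (np.int64(117), array([457.03813041,  19.89852224]))
pot side (np.int64(40), array([457.32342961,  11.69882193])) (np.int64(38), array([462.13464133,  22.82165375]))
lid side (np.int64(74), array([427.90624224, 248.92032515])) (np.int64(116), array([429.147728 , 250.1379725]))
can side (np.int64(17), array([ 441.78084437, -212.85709551])) (np.int64(54), array([ 444.2365677 , -216.01220684]))
board proj [[247.12922017 264.89521536]]
```

```bash
cat >> h.py <<'E'
def overlay(n,im,polys,x,y,w,h,f):
    o=cv2.resize(im[y:y+h,x:x+w],None,fx=f,fy=f,interpolation=cv2.INTER_CUBIC)
    for P,c in polys:
        q=(((proj(n,P)-[x,y]+.5)*f-.5)*8).round().astype(np.int32)
        cv2.polylines(o,[q.reshape(-1,1,2)],True,c,1,cv2.LINE_AA,3)
    return o
def circle(x,y,z,R):
    a=np.linspace(0,2*np.pi,73);return np.c_[x+R*np.cos(a),y+R*np.sin(a),0*a+z]
def rect(x,y,z,l,w,yaw):
    c,s=np.cos(np.radians(yaw)),np.sin(np.radians(yaw))
    return np.array([[x+c*a*l/2-s*b*w/2,y+s*a*l/2+c*b*w/2,z] for a,b in((1,1),(1,-1),(-1,-1),(-1,1))])
E
python3 - <<'E'
from h import *
t=cv2.imread("pics/top0.png");s=cv2.imread("pics/side0.png")
P=[(circle(459,20,70,52),(0,0,255)),(circle(459,20,0,52),(0,255,0)),(rect(639,119.3,6,120,80,-42),(0,255,0)),(rect(639,119.3,6+0,78,80,-42),(255,255,0)),
(rect(639,119.3,22,102,80,-42),(0,0,255))]
a=overlay("top",t,P,270,150,106,140,4);
b=overlay("side",s,P,226,200,125,80,3)
c=np.zeros((560,800,3),np.uint8);c[:560,:424]=a;c[:240,425:800]=b;cv2.imwrite("pics/ov1.png",c)
E
```

```text
(no output)
```

View pics/ov1.png

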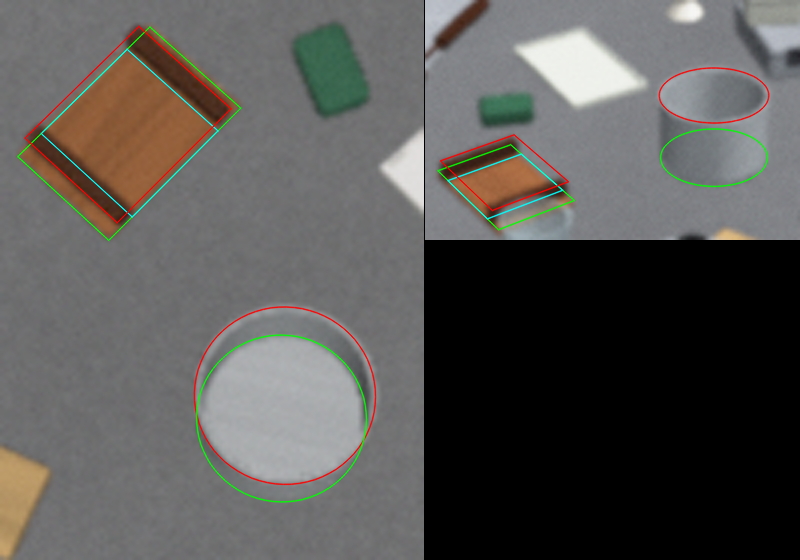

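The pot rim at (459,20) matches in both views, and so does the rack at (639,119.3), yaw −42°. Next I'll move to the lid knob at about (428.5,249).

```bash
python3 -m creep '[{"dx":0.09,"dy":0.12,"dz":0.01,"grip":-1},{"dx":0.18,"dy":0.24,"dz":0.02,"grip":-1},{"dx":0.27,"dy":0.36,"dz":0.03,"grip":-1},{"dx":0.36,"dy":0.48,"dz":0.04,"grip":-1},{"dx":0.45,"dy":0.6,"dz":0.05,"grip":-1}]'
python3 -m creep '[{"dx":0.08,"dy":0.12,"grip":-1},{"dx":0.16,"dy":0.24,"grip":-1},{"dx":0.24,"dy":0.36,"grip":-1},{"dx":0.32,"dy":0.48,"grip":-1},{"dx":0.4,"dy":0.6,"grip":-1}]'
python3 -m creep '[{"dx":0,"dy":0.15,"grip":-1},{"dx":0,"dy":0.3,"grip":-1},{"dx":0,"dy":0.45,"grip":-1},{"dx":0,"dy":0.6,"grip":-1},{"dx":0,"dy":0.75,"grip":-1}]'
```

```text
$[0]: bad value
$[0]: bad value
$[0]: bad value
```

```bash
python3 -m creep '[{"dx":0.09,"dy":0.12,"dz":0.01,"rx":0,"ry":0,"rz":0,"grip":-1},{"dx":0.18,"dy":0.24,"dz":0.02,"rx":0,"ry":0,"rz":0,"grip":-1},{"dx":0.27,"dy":0.36,"dz":0.03,"rx":0,"ry":0,"rz":0,"grip":-1},{"dx":0.36,"dy":0.48,"dz":0.04,"rx":0,"ry":0,"rz":0,"grip":-1},{"dx":0.45,"dy":0.6,"dz":0.05,"rx":0,"ry":0,"rz":0,"grip":-1}]'
python3 -m creep '[{"dx":0.08,"dy":0.12,"dz":0,"rx":0,"ry":0,"rz":0,"grip":-1},{"dx":0.16,"dy":0.24,"dz":0,"rx":0,"ry":0,"rz":0,"grip":-1},{"dx":0.24,"dy":0.36,"dz":0,"rx":0,"ry":0,"rz":0,"grip":-1},{"dx":0.32,"dy":0.48,"dz":0,"rx":0,"ry":0,"rz":0,"grip":-1},{"dx":0.4,"dy":0.6,"dz":0,"rx":0,"ry":0,"rz":0,"grip":-1}]'
```

```text
clock: 0.72
eef_pos: [384.0, -375.7, 251.3]
tool_rot: [-3.141, 0.0, 0.318]
force: [0.8, -0.3, 0.6]
width: 85.5
gripper_force: 0.0
clock: 1.35
eef_pos: [543.8, -135.8, 251.1]
tool_rot: [-3.142, 0.0, 0.318]
force: [1.2, -0.9, 0.3]
width: 85.4
gripper_force: 0.0
```

```bash
python3 -m creep '[{"dx":0,"dy":0.15,"dz":0,"rx":0,"ry":0,"rz":0,"grip":-1},{"dx":0,"dy":0.3,"dz":0,"rx":0,"ry":0,"rz":0,"grip":-1},{"dx":0,"dy":0.45,"dz":0,"rx":0,"ry":0,"rz":0,"grip":-1},{"dx":0,"dy":0.6,"dz":0,"rx":0,"ry":0,"rz":0,"grip":-1},{"dx":0,"dy":0.75,"dz":0,"rx":0,"ry":0,"rz":0,"grip":-1}]'
python3 -m creep '[{"dx":-0.09,"dy":0.07,"dz":-0.06,"rx":0,"ry":0,"rz":0,"grip":-1},{"dx":-0.18,"dy":0.14,"dz":-0.14,"rx":0,"ry":0,"rz":0,"grip":-1},{"dx":-0.2865,"dy":0.216,"dz":-0.25,"rx":0,"ry":0,"rz":0,"grip":-1},{"dx":-0.2865,"dy":0.216,"dz":-0.35,"rx":0,"ry":0,"rz":0,"grip":-1},{"dx":-0.2865,"dy":0.216,"dz":-0.4,"rx":0,"ry":0,"rz":0,"grip":-1}]'
python3 -m creep '[{"dx":0,"dy":0,"dz":-0.04,"rx":0,"ry":0,"rz":0,"grip":-1},{"dx":0,"dy":0,"dz":-0.08,"rx":0,"ry":0,"rz":0,"grip":-1},{"dx":0,"dy":0,"dz":-0.12,"rx":0,"ry":0,"rz":0,"grip":-1},{"dx":0,"dy":0,"dz":-0.1425,"rx":0,"ry":0,"rz":0,"grip":-1},{"dx":0,"dy":0,"dz":-0.1425,"rx":0,"ry":0,"rz":0,"grip":-1}]'
python3 - <<'E'
from h import *
t=get_image("top")[:,:,::-1];s=get_image("side")[:,:,::-1]
a=cv2.resize(t[200:320,190:310],None,fx=4,fy=4);b=cv2.resize(s[240:340,260:340],None,fx=4.8,fy=4.8)[:480]
b=b[:,:310];cv2.imwrite("pics/g1.png",np.hstack([a,b]))
E
```

```text
clock: 1.98
eef_pos: [542.8, 164.3, 251.1]
tool_rot: [3.141, 0.0, 0.318]
force: [0.0, 0.2, 0.0]
width: 85.4
gripper_force: 0.0
clock: 2.6
eef_pos: [426.3, 249.0, 89.2]
tool_rot: [3.141, 0.004, 0.32]
force: [0.2, -0.5, 0.0]
width: 85.5
gripper_force: 0.0
clock: 3.22
eef_pos: [428.2, 248.7, 33.7]
tool_rot: [3.141, 0.001, 0.318]
force: [-0.2, -0.8, 0.3]
width: 85.6
gripper_force: 0.0
```

View pics/g1.png

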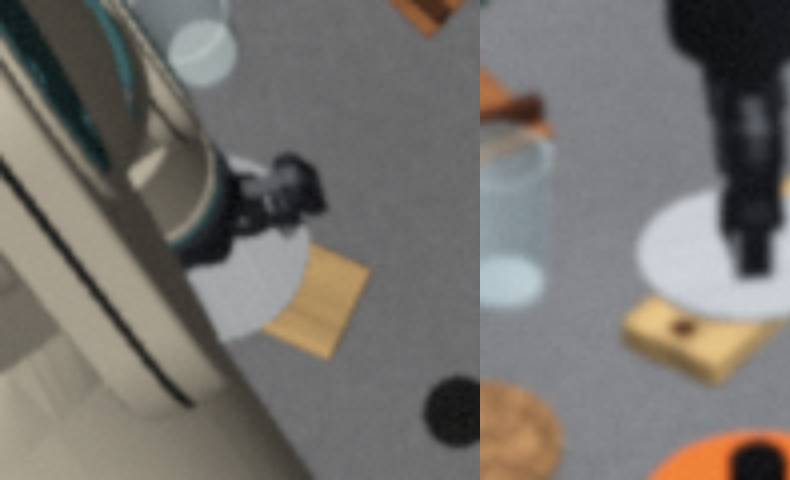

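The fingers straddle the knob (side crop 755,230) with the tips just above the plate. The board is clear below.

```bash
python3 -m creep '[{"dx":0,"dy":0,"dz":0,"rx":0,"ry":0,"rz":0,"grip":1},{"dx":0,"dy":0,"dz":0,"rx":0,"ry":0,"rz":0,"grip":1},{"dx":0,"dy":0,"dz":0,"rx":0,"ry":0,"rz":0,"grip":1},{"dx":0,"dy":0,"dz":0,"rx":0,"ry":0,"rz":0,"grip":1},{"dx":0,"dy":0,"dz":0,"rx":0,"ry":0,"rz":0,"grip":1}]'
python3 -m creep '[{"dx":0,"dy":0,"dz":0,"rx":0,"ry":0,"rz":0,"grip":1},{"dx":0,"dy":0,"dz":0,"rx":0,"ry":0,"rz":0,"grip":1},{"dx":0,"dy":0,"dz":0,"rx":0,"ry":0,"rz":0,"grip":1},{"dx":0,"dy":0,"dz":0,"rx":0,"ry":0,"rz":0,"grip":1},{"dx":0,"dy":0,"dz":0,"rx":0,"ry":0,"rz":0,"grip":1}]'
```

```text
clock: 3.95
eef_pos: [428.7, 249.0, 34.8]
tool_rot: [-3.141, -0.001, 0.318]
force: [-0.7, 0.1, 5.5]
width: 26.5
gripper_force: 58.6
clock: 4.58
eef_pos: [428.7, 249.1, 34.8]
tool_rot: [-3.141, -0.001, 0.318]
force: [0.1, 0.2, 4.8]
width: 26.2
gripper_force: 58.6
```

```bash
python3 -m creep '[{"dx":0,"dy":0,"dz":0.01,"rx":0,"ry":0,"rz":0,"grip":1},{"dx":0,"dy":0,"dz":0.06,"rx":0,"ry":0,"rz":0,"grip":1},{"dx":0,"dy":0,"dz":0.12,"rx":0,"ry":0,"rz":0,"grip":1},{"dx":0,"dy":0,"dz":0.19,"rx":0,"ry":0,"rz":0,"grip":1},{"dx":0,"dy":0,"dz":0.25,"rx":0,"ry":0,"rz":0,"grip":1}]'
python3 -m creep '[{"dx":0.01,"dy":-0.07,"dz":0,"rx":0,"ry":0,"rz":0,"grip":1},{"dx":0.02,"dy":-0.16,"dz":0,"rx":0,"ry":0,"rz":0,"grip":1},{"dx":0.04,"dy":-0.26,"dz":0,"rx":0,"ry":0,"rz":0,"grip":1},{"dx":0.06,"dy":-0.36,"dz":0,"rx":0,"ry":0,"rz":0,"grip":1},{"dx":0.07,"dy":-0.46,"dz":0,"rx":0,"ry":0,"rz":0,"grip":1}]'
python3 -m creep '[{"dx":0.006,"dy":-0.06,"dz":0,"rx":0,"ry":0,"rz":0,"grip":1},{"dx":0.006,"dy":-0.1125,"dz":0,"rx":0,"ry":0,"rz":0,"grip":1},{"dx":0.006,"dy":-0.1125,"dz":0,"rx":0,"ry":0,"rz":0,"grip":1},{"dx":0.006,"dy":-0.1125,"dz":-0.04,"rx":0,"ry":0,"rz":0,"grip":1},{"dx":0.006,"dy":-0.1125,"dz":-0.08,"rx":0,"ry":0,"rz":0,"grip":1}]'
python3 - <<'E'
from h import *
s=get_image("side")[:,:,::-1];t=get_image("top")[:,:,::-1]
p=ctrl.read_state()["eef_pos"];print(p)
z=p[2]-16+12
P=[(circle(p[0],p[1],z,56),(0,0,255)),(circle(459,20,70,52),(0,255,0))]
cv2.imwrite("pics/g2.png",np.hstack([overlay("side",s,P,270,160,100,120,4),overlay("top",t,P,290,190,100,120,4)]))
E
```

```text
clock: 5.2
eef_pos: [428.4, 248.8, 135.2]
tool_rot: [-3.142, 0.0, 0.318]
force: [-0.1, 0.1, -1.6]
width: 26.4
gripper_force: 59.0
clock: 5.82
eef_pos: [456.8, 63.6, 134.3]
tool_rot: [3.141, -0.0, 0.318]
force: [0.5, -0.6, -1.2]
width: 25.9
gripper_force: 59.1
clock: 6.45
eef_pos: [459.2, 21.3, 102.1]
tool_rot: [-3.141, -0.001, 0.319]
force: [-0.4, -0.9, -0.2]
width: 26.3
gripper_force: 59.2
[457.80716892  21.17104062 101.19957417]
```

View pics/g2.png

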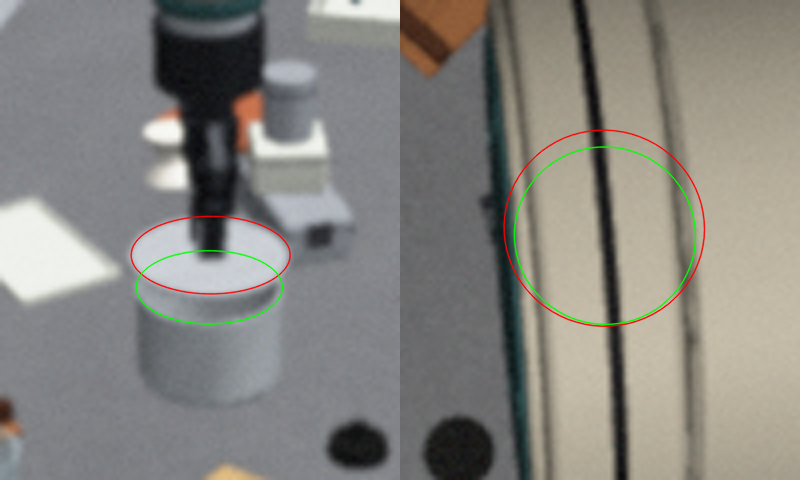

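In the side view the held lid's outline (centre 210,255) matches the model, and it sits concentrically above the rim. Lowering it now.

```bash
python3 -m creep '[{"dx":0,"dy":-0.001,"dz":-0.015,"rx":0,"ry":0,"rz":0,"grip":1},{"dx":0,"dy":-0.001,"dz":-0.03,"rx":0,"ry":0,"rz":0,"grip":1},{"dx":0,"dy":-0.001,"dz":-0.043,"rx":0,"ry":0,"rz":0,"grip":1},{"dx":0,"dy":-0.001,"dz":-0.052,"rx":0,"ry":0,"rz":0,"grip":1},{"dx":0,"dy":-0.001,"dz":-0.058,"rx":0,"ry":0,"rz":0,"grip":1}]'
python3 -m creep '[{"dx":0,"dy":0,"dz":-0.001,"rx":0,"ry":0,"rz":0,"grip":1},{"dx":0,"dy":0,"dz":-0.002,"rx":0,"ry":0,"rz":0,"grip":1},{"dx":0,"dy":0,"dz":-0.003,"rx":0,"ry":0,"rz":0,"grip":1},{"dx":0,"dy":0,"dz":-0.003,"rx":0,"ry":0,"rz":0,"grip":1},{"dx":0,"dy":0,"dz":-0.003,"rx":0,"ry":0,"rz":0,"grip":1}]'
```

```text
clock: 7.18
eef_pos: [458.9, 19.5, 78.9]
tool_rot: [-3.142, 0.0, 0.318]
force: [0.3, 0.4, -1.9]
width: 25.9
gripper_force: 59.2
clock: 7.8
eef_pos: [458.9, 19.5, 78.7]
tool_rot: [3.141, -0.0, 0.318]
force: [-1.1, 0.5, 9.6]
width: 25.9
gripper_force: 59.9
```

```bash
python3 -m creep '[{"dx":0,"dy":0,"dz":0.001,"rx":0,"ry":0,"rz":0,"grip":1},{"dx":0,"dy":0,"dz":0.001,"rx":0,"ry":0,"rz":0,"grip":-1},{"dx":0,"dy":0,"dz":0.001,"rx":0,"ry":0,"rz":0,"grip":-1},{"dx":0,"dy":0,"dz":0.001,"rx":0,"ry":0,"rz":0,"grip":-1},{"dx":0,"dy":0,"dz":0.001,"rx":0,"ry":0,"rz":0,"grip":-1}]'
python3 -m creep '[{"dx":0,"dy":0,"dz":0.03,"rx":0,"ry":0,"rz":0,"grip":-1},{"dx":0,"dy":0,"dz":0.09,"rx":0,"ry":0,"rz":0,"grip":-1},{"dx":0,"dy":0,"dz":0.16,"rx":0,"ry":0,"rz":0,"grip":-1},{"dx":0,"dy":0,"dz":0.24,"rx":0,"ry":0,"rz":0,"grip":-1},{"dx":0,"dy":0,"dz":0.32,"rx":0,"ry":0,"rz":0,"grip":-1}]'
```

```text
clock: 8.43
eef_pos: [459.0, 19.5, 78.2]
tool_rot: [-3.142, -0.0, 0.318]
force: [0.7, 0.0, -0.2]
width: 85.5
gripper_force: 0.0
clock: 9.05
eef_pos: [458.8, 19.5, 208.2]
tool_rot: [3.141, -0.001, 0.318]
force: [1.2, 1.1, 0.9]
width: 85.6
gripper_force: 0.0
```

```bash
python3 -m creep '[{"dx":-0.01,"dy":-0.15,"dz":0,"rx":0,"ry":0,"rz":0,"grip":-1},{"dx":-0.02,"dy":-0.3,"dz":0,"rx":0,"ry":0,"rz":0,"grip":-1},{"dx":-0.03,"dy":-0.45,"dz":0,"rx":0,"ry":0,"rz":0,"grip":-1},{"dx":-0.0385,"dy":-0.587,"dz":0,"rx":0,"ry":0,"rz":0,"grip":-1},{"dx":-0.0385,"dy":-0.587,"dz":0,"rx":0,"ry":0,"rz":0,"grip":-1}]'
python3 -m creep '[{"dx":0,"dy":0,"dz":-0.08,"rx":0,"ry":0,"rz":0,"grip":-1},{"dx":0,"dy":0,"dz":-0.16,"rx":0,"ry":0,"rz":0,"grip":-1},{"dx":0,"dy":0,"dz":-0.23,"rx":0,"ry":0,"rz":0,"grip":-1},{"dx":0,"dy":0,"dz":-0.278,"rx":0,"ry":0,"rz":0,"grip":-1},{"dx":0,"dy":0,"dz":-0.278,"rx":0,"ry":0,"rz":0,"grip":-1}]'
python3 - <<'E'
from h import *
from cell import ctrl
s=get_image("side")[:,:,::-1];t=get_image("top")[:,:,::-1]
P=[(circle(443.5,-215.3,136,22),(0,0,255))]
Q=[(circle(459,20,74,56),(0,0,255))]
cv2.imwrite("pics/g3.png",np.hstack([overlay("side",s,P+Q,290,140,80,120,5),overlay("top",t,P+Q,300,190,80,120,5)]))
E
```

```text
clock: 9.68
eef_pos: [442.3, -220.6, 207.0]
tool_rot: [3.139, 0.0, 0.309]
force: [-0.7, 0.1, 0.1]
width: 85.2
gripper_force: 0.0
clock: 10.3
eef_pos: [442.9, -213.8, 94.6]
tool_rot: [-3.139, 0.002, 0.319]
force: [0.1, 1.4, 0.1]
width: 85.2
gripper_force: 0.0
```

View pics/g3.png

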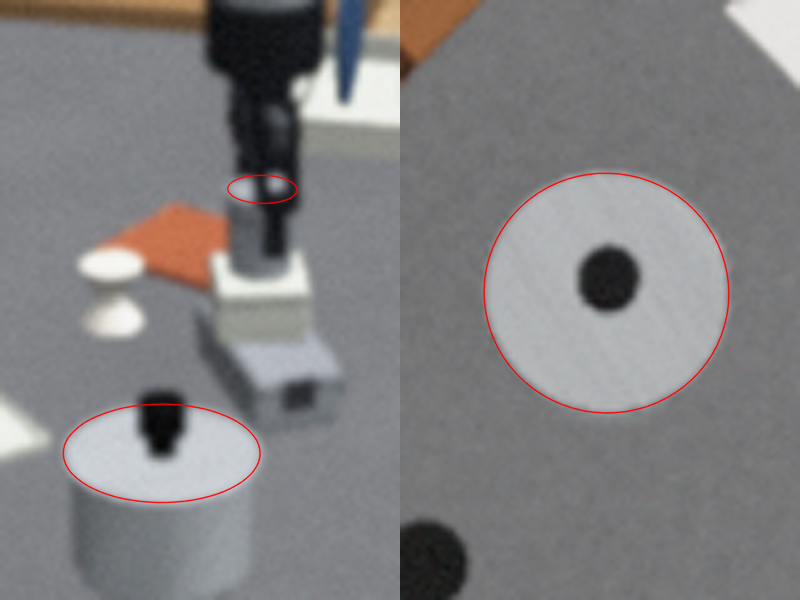

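The lid sits level and concentric on the pan in both views (side crop 162,453; top crop 606,292). The canister is between the fingers, so I'll close.

```bash
python3 -m creep '[{"dx":0,"dy":0,"dz":0,"rx":0,"ry":0,"rz":0,"grip":1},{"dx":0,"dy":0,"dz":0,"rx":0,"ry":0,"rz":0,"grip":1},{"dx":0,"dy":0,"dz":0,"rx":0,"ry":0,"rz":0,"grip":1},{"dx":0,"dy":0,"dz":0,"rx":0,"ry":0,"rz":0,"grip":1},{"dx":0,"dy":0,"dz":0,"rx":0,"ry":0,"rz":0,"grip":1}]'
python3 -m creep '[{"dx":0,"dy":0,"dz":0.01,"rx":0,"ry":0,"rz":0,"grip":1},{"dx":0,"dy":0,"dz":0.06,"rx":0,"ry":0,"rz":0,"grip":1},{"dx":0,"dy":0,"dz":0.12,"rx":0,"ry":0,"rz":0,"grip":1},{"dx":0,"dy":0,"dz":0.19,"rx":0,"ry":0,"rz":0,"grip":1},{"dx":0,"dy":0,"dz":0.25,"rx":0,"ry":0,"rz":0,"grip":1}]'
```

```text
clock: 11.02
eef_pos: [444.0, -215.4, 96.0]
tool_rot: [3.141, -0.001, 0.318]
force: [0.1, 1.0, 5.9]
width: 42.9
gripper_force: 60.3
clock: 11.65
eef_pos: [443.3, -215.2, 196.2]
tool_rot: [3.142, -0.0, 0.318]
force: [-0.2, -0.0, -1.2]
width: 42.8
gripper_force: 61.1
```

```bash
python3 -m creep '[{"dx":0.01,"dy":0.07,"dz":0,"rx":0,"ry":0,"rz":0,"grip":1},{"dx":0.03,"dy":0.18,"dz":0,"rx":0,"ry":0,"rz":0,"grip":1},{"dx":0.05,"dy":0.31,"dz":0,"rx":0,"ry":0,"rz":0,"grip":1},{"dx":0.07,"dy":0.44,"dz":0,"rx":0,"ry":0,"rz":0,"grip":1},{"dx":0.09,"dy":0.57,"dz":0,"rx":0,"ry":0,"rz":0,"grip":1}]'
python3 -m creep '[{"dx":0.02,"dy":0.13,"dz":0,"rx":0,"ry":0,"rz":0,"grip":1},{"dx":0.04,"dy":0.26,"dz":0,"rx":0,"ry":0,"rz":0,"grip":1},{"dx":0.06,"dy":0.39,"dz":0,"rx":0,"ry":0,"rz":0,"grip":1},{"dx":0.08,"dy":0.52,"dz":0,"rx":0,"ry":0,"rz":0,"grip":1},{"dx":0.09,"dy":0.63,"dz":0,"rx":0,"ry":0,"rz":0,"grip":1}]'
python3 -m creep '[{"dx":0.015,"dy":0.1,"dz":0,"rx":0,"ry":0,"rz":0,"grip":1},{"dx":0.03,"dy":0.2,"dz":0,"rx":0,"ry":0,"rz":0,"grip":1},{"dx":0.0425,"dy":0.28,"dz":0,"rx":0,"ry":0,"rz":0,"grip":1},{"dx":0.0425,"dy":0.33,"dz":-0.06,"rx":0,"ry":0,"rz":0,"grip":1},{"dx":0.0425,"dy":0.33,"dz":-0.14,"rx":0,"ry":0,"rz":0,"grip":1}]'
```

```text
clock: 12.28
eef_pos: [479.4, 14.3, 195.3]
tool_rot: [3.141, -0.0, 0.317]
force: [1.2, -0.0, -1.8]
width: 43.1
gripper_force: 61.1
clock: 12.9
eef_pos: [515.4, 266.9, 195.1]
tool_rot: [-3.141, -0.0, 0.319]
force: [-0.1, 0.1, -2.4]
width: 42.8
gripper_force: 61.1
clock: 13.52
eef_pos: [531.9, 399.8, 139.0]
tool_rot: [-3.139, -0.002, 0.321]
force: [1.0, -0.5, -2.3]
width: 43.0
gripper_force: 61.2
```

```bash
python3 -m creep '[{"dx":0,"dy":0,"dz":-0.06,"rx":0,"ry":0,"rz":0,"grip":1},{"dx":0,"dy":0,"dz":-0.13,"rx":0,"ry":0,"rz":0,"grip":1},{"dx":0,"dy":0,"dz":-0.19,"rx":0,"ry":0,"rz":0,"grip":1},{"dx":0,"dy":0,"dz":-0.23,"rx":0,"ry":0,"rz":0,"grip":1},{"dx":0,"dy":0,"dz":-0.24,"rx":0,"ry":0,"rz":0,"grip":1}]'
python3 - <<'E'
from h import *
s=get_image("side")[:,:,::-1];t=get_image("top")[:,:,::-1]
p=ctrl.read_state()["eef_pos"];print(p);z=p[2]-15
P=[(circle(p[0],p[1],z,22),(0,0,255)),(circle(p[0],p[1],z+56,22),(0,0,255)),(circle(532.4,396.7,8,45),(0,255,0))]
cv2.imwrite("pics/g4.png",np.hstack([overlay("side",s,P,220,260,80,100,5),overlay("top",t,P,400,220,80,100,5)]))
b=lambda n,lo,hi,seed,z,w=60:print(n,blob("top",t[:,:,::-1].copy(),lo,hi,seed,z,w))
b("box",(0,0,190),(180,40,255),(440,262),80)
b("tin",(0,0,132),(180,40,187),(425,272),40)
E
```

```text
clock: 14.15
eef_pos: [531.9, 396.2, 42.1]
tool_rot: [3.141, 0.002, 0.318]
force: [-0.6, -0.5, -1.7]
width: 42.8
gripper_force: 61.2
[532.58460191 396.79716653  43.16269464]
box {'n': 607, 'rect': array([ 443.8, -215. ,   55.8,   55.6,   16. ]), 'circ': array([ 443.6, -215. ,   37.9]), 'cen': array([ 443.7, -215.1], dtype=float32)}
tin {'n': 603, 'rect': array([ 439.8, -203. ,   70.1,  120.3,   27. ]), 'circ': array([ 436.9, -204.6,   64.9]), 'cen': array([ 439.3, -208. ], dtype=float32)}
```

View pics/g4.png

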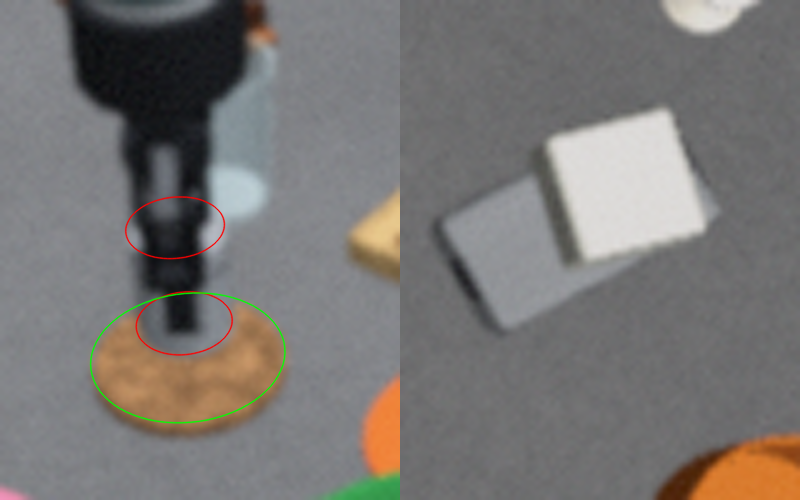

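The canister hangs upright just above the mat centre (side crop 185,325). The box-top centre now measures (443.8,−215), yaw 16°.

```bash
python3 -m creep '[{"dx":0,"dy":0,"dz":-0.013,"rx":0,"ry":0,"rz":0,"grip":1},{"dx":0,"dy":0,"dz":-0.026,"rx":0,"ry":0,"rz":0,"grip":1},{"dx":0,"dy":0,"dz":-0.037,"rx":0,"ry":0,"rz":0,"grip":1},{"dx":0,"dy":0,"dz":-0.044,"rx":0,"ry":0,"rz":0,"grip":1},{"dx":0,"dy":0,"dz":-0.048,"rx":0,"ry":0,"rz":0,"grip":1}]'
python3 -m creep '[{"dx":0,"dy":0,"dz":-0.001,"rx":0,"ry":0,"rz":0,"grip":1},{"dx":0,"dy":0,"dz":-0.002,"rx":0,"ry":0,"rz":0,"grip":1},{"dx":0,"dy":0,"dz":-0.003,"rx":0,"ry":0,"rz":0,"grip":1},{"dx":0,"dy":0,"dz":-0.003,"rx":0,"ry":0,"rz":0,"grip":1},{"dx":0,"dy":0,"dz":-0.003,"rx":0,"ry":0,"rz":0,"grip":1}]'
```

```text
clock: 14.88
eef_pos: [532.4, 396.7, 24.1]
tool_rot: [3.141, 0.0, 0.318]
force: [-2.8, -2.0, 8.2]
width: 43.0
gripper_force: 61.6
clock: 15.5
eef_pos: [532.4, 396.6, 24.1]
tool_rot: [3.141, 0.0, 0.318]
force: [-2.3, -2.8, 9.6]
width: 42.5
gripper_force: 61.5
```

```bash
python3 -m creep '[{"dx":0,"dy":0,"dz":0.002,"rx":0,"ry":0,"rz":0,"grip":1},{"dx":0,"dy":0,"dz":0.002,"rx":0,"ry":0,"rz":0,"grip":-1},{"dx":0,"dy":0,"dz":0.002,"rx":0,"ry":0,"rz":0,"grip":-1},{"dx":0,"dy":0,"dz":0.002,"rx":0,"ry":0,"rz":0,"grip":-1},{"dx":0,"dy":0,"dz":0.002,"rx":0,"ry":0,"rz":0,"grip":-1}]'
python3 -m creep '[{"dx":0,"dy":0,"dz":0.04,"rx":0,"ry":0,"rz":0,"grip":-1},{"dx":0,"dy":0,"dz":0.12,"rx":0,"ry":0,"rz":0,"grip":-1},{"dx":0,"dy":0,"dz":0.24,"rx":0,"ry":0,"rz":0,"grip":-1},{"dx":-0.01,"dy":-0.07,"dz":0.36,"rx":0,"ry":0,"rz":0,"grip":-1},{"dx":-0.03,"dy":-0.2,"dz":0.4,"rx":0,"ry":0,"rz":0,"grip":-1}]'
python3 -m creep '[{"dx":-0.02,"dy":-0.14,"dz":0,"rx":0,"ry":0,"rz":0,"grip":-1},{"dx":-0.04,"dy":-0.28,"dz":0,"rx":0,"ry":0,"rz":0,"grip":-1},{"dx":-0.06,"dy":-0.42,"dz":0,"rx":0,"ry":0,"rz":0,"grip":-1},{"dx":-0.08,"dy":-0.56,"dz":0,"rx":0,"ry":0,"rz":0,"grip":-1},{"dx":-0.1,"dy":-0.7,"dz":0,"rx":0,"ry":0,"rz":0,"grip":-1}]'
python3 -m creep '[{"dx":-0.02,"dy":-0.14,"dz":0,"rx":0,"ry":0,"rz":0,"grip":-1},{"dx":-0.04,"dy":-0.28,"dz":0,"rx":0,"ry":0,"rz":0,"grip":-1},{"dx":-0.06,"dy":-0.42,"dz":0,"rx":0,"ry":0,"rz":-0.006,"grip":-1},{"dx":-0.08,"dy":-0.54,"dz":0,"rx":0,"ry":0,"rz":-0.006,"grip":-1},{"dx":-0.0915,"dy":-0.629,"dz":0,"rx":0,"ry":0,"rz":-0.006,"grip":-1}]'
python3 -m creep '[{"dx":0,"dy":0,"dz":-0.06,"rx":0,"ry":0,"rz":0,"grip":-1},{"dx":0,"dy":0,"dz":-0.15,"rx":0,"ry":0,"rz":0,"grip":-1},{"dx":0,"dy":0,"dz":-0.24,"rx":0,"ry":0,"rz":0,"grip":-1},{"dx":0,"dy":0,"dz":-0.31,"rx":0,"ry":0,"rz":0,"grip":-1},{"dx":0,"dy":0,"dz":-0.341,"rx":0,"ry":0,"rz":0,"grip":-1}]'
```

```text
clock: 16.12
eef_pos: [532.5, 396.8, 23.4]
tool_rot: [-3.142, -0.0, 0.318]
force: [0.1, 0.8, -0.7]
width: 85.4
gripper_force: 0.0
clock: 16.75
eef_pos: [522.1, 319.5, 188.1]
tool_rot: [-3.138, -0.008, 0.321]
force: [0.7, -2.1, -0.6]
width: 85.4
gripper_force: 0.0
clock: 17.38
eef_pos: [480.7, 35.0, 184.8]
tool_rot: [3.141, -0.002, 0.318]
force: [1.1, 0.3, 0.1]
width: 85.1
gripper_force: 0.0
clock: 18.0
eef_pos: [443.5, -217.6, 184.7]
tool_rot: [3.14, -0.001, 0.278]
force: [0.7, 0.6, -0.3]
width: 85.3
gripper_force: 0.0
clock: 18.62
eef_pos: [443.8, -214.8, 46.7]
tool_rot: [-3.141, 0.0, 0.28]
force: [0.2, 0.7, 0.2]
width: 85.8
gripper_force: 0.0
```

```bash
python3 -m creep '[{"dx":0,"dy":0,"dz":0,"rx":0,"ry":0,"rz":0,"grip":1},{"dx":0,"dy":0,"dz":0,"rx":0,"ry":0,"rz":0,"grip":1},{"dx":0,"dy":0,"dz":0,"rx":0,"ry":0,"rz":0,"grip":1},{"dx":0,"dy":0,"dz":0,"rx":0,"ry":0,"rz":0,"grip":1},{"dx":0,"dy":0,"dz":0,"rx":0,"ry":0,"rz":0,"grip":1}]'
python3 -m creep '[{"dx":0,"dy":0,"dz":0.01,"rx":0,"ry":0,"rz":0,"grip":1},{"dx":0,"dy":0,"dz":0.06,"rx":0,"ry":0,"rz":0,"grip":1},{"dx":0,"dy":0,"dz":0.12,"rx":0,"ry":0,"rz":0,"grip":1},{"dx":0,"dy":0,"dz":0.19,"rx":0,"ry":0,"rz":0,"grip":1},{"dx":0,"dy":0,"dz":0.25,"rx":0,"ry":0,"rz":0,"grip":1}]'
```

```text
clock: 19.25
eef_pos: [444.8, -215.2, 48.3]
tool_rot: [3.14, -0.002, 0.28]
force: [-0.2, 0.5, 6.4]
width: 59.5
gripper_force: 65.9
clock: 19.88
eef_pos: [443.8, -214.8, 148.3]
tool_rot: [3.141, -0.0, 0.28]
force: [-0.0, -1.1, -1.1]
width: 59.2
gripper_force: 64.9
```

```bash
python3 -m creep '[{"dx":0.01,"dy":-0.03,"dz":0,"rx":0,"ry":0,"rz":0.015,"grip":1},{"dx":0.03,"dy":-0.07,"dz":0,"rx":0,"ry":0,"rz":0.03,"grip":1},{"dx":0.05,"dy":-0.12,"dz":0,"rx":0,"ry":0,"rz":0.05,"grip":1},{"dx":0.075,"dy":-0.17,"dz":0,"rx":0,"ry":0,"rz":0.065,"grip":1},{"dx":0.1,"dy":-0.23,"dz":0,"rx":0,"ry":0,"rz":0.08,"grip":1}]'
python3 -m creep '[{"dx":0.03,"dy":-0.07,"dz":0,"rx":0,"ry":0,"rz":0.015,"grip":1},{"dx":0.06,"dy":-0.14,"dz":0,"rx":0,"ry":0,"rz":0.03,"grip":1},{"dx":0.09,"dy":-0.2,"dz":0,"rx":0,"ry":0,"rz":0.045,"grip":1},{"dx":0.1055,"dy":-0.2275,"dz":-0.05,"rx":0,"ry":0,"rz":0.0578,"grip":1},{"dx":0.1055,"dy":-0.2275,"dz":-0.1,"rx":0,"ry":0,"rz":0.0578,"grip":1}]'
python3 -m creep '[{"dx":0,"dy":0,"dz":-0.06,"rx":0,"ry":0,"rz":0,"grip":1},{"dx":0,"dy":0,"dz":-0.11,"rx":0,"ry":0,"rz":0,"grip":1},{"dx":0,"dy":0,"dz":-0.15,"rx":0,"ry":0,"rz":0,"grip":1},{"dx":0,"dy":0,"dz":-0.18,"rx":0,"ry":0,"rz":0,"grip":1},{"dx":0,"dy":0,"dz":-0.19,"rx":0,"ry":0,"rz":0,"grip":1}]'
python3 - <<'E'
from h import *
s=get_image("side")[:,:,::-1];t=get_image("top")[:,:,::-1]
p=ctrl.read_state()["eef_pos"];print(p);z=p[2]-7
P=[(rect(p[0],p[1],z,60,60,65.6),(0,0,255)),(rect(p[0],p[1],z+40,60,60,65.6),(0,0,255)),(rect(526,-398,8,100,100,65.6),(0,255,0))]
Q=[(rect(526,-398,8,100,100,65.6),(0,255,0)),(circle(532.4,396.7,64,22),(0,0,255)),(circle(532.4,396.7,8,22),(0,0,255)),(circle(532.4,396.7,8,45),(0,255,0))]
TT=t.copy()
a=overlay("side",s,P,290,150,80,60,5);b=overlay("top",t,P,460,200,80,60,5)
c=overlay("side",s,Q,220,290,80,60,5);d=overlay("top",t,Q,150,190,80,60,5)
cv2.imwrite("pics/g5.png",np.vstack([np.hstack([a,b]),np.hstack([c,d])]))
g=lambda n,lo,hi,seed,z,w=75:print(n,blob("top",t[:,:,::-1].copy(),lo,hi,seed,z,w))
g("tin",(0,0,132),(180,40,187),(425,272),40)
g("board",(10,70,90),(30,255,255),(272,275),18,90)
E
```

```text
clock: 20.5
eef_pos: [483.8, -307.1, 147.2]
tool_rot: [-3.141, 0.0, 0.786]
force: [-0.5, -0.5, -2.1]
width: 59.1
gripper_force: 64.9
clock: 21.12
eef_pos: [525.7, -398.8, 106.2]
tool_rot: [-3.142, 0.0, 1.143]
force: [0.3, 1.4, -1.3]
width: 59.1
gripper_force: 65.0
clock: 21.75
eef_pos: [525.9, -397.6, 30.4]
tool_rot: [-3.141, -0.0, 1.146]
force: [-0.5, -0.3, -0.9]
width: 59.4
gripper_force: 65.0
[ 526.17615145 -397.81956363   30.95595411]
tin {'n': 1236, 'rect': array([ 434.4, -204.5,   58.7,  117.4,   28.9]), 'circ': array([ 434.6, -204.3,   63.4]), 'cen': array([ 434.3, -203.7], dtype=float32)}
board {'n': 1671, 'rect': array([423.4, 242.1, 161.1,  60.6,  67.4]), 'circ': array([425.1, 240.9,  84.4]), 'cen': array([423.2, 241.5], dtype=float32)}
```

View pics/g5.png

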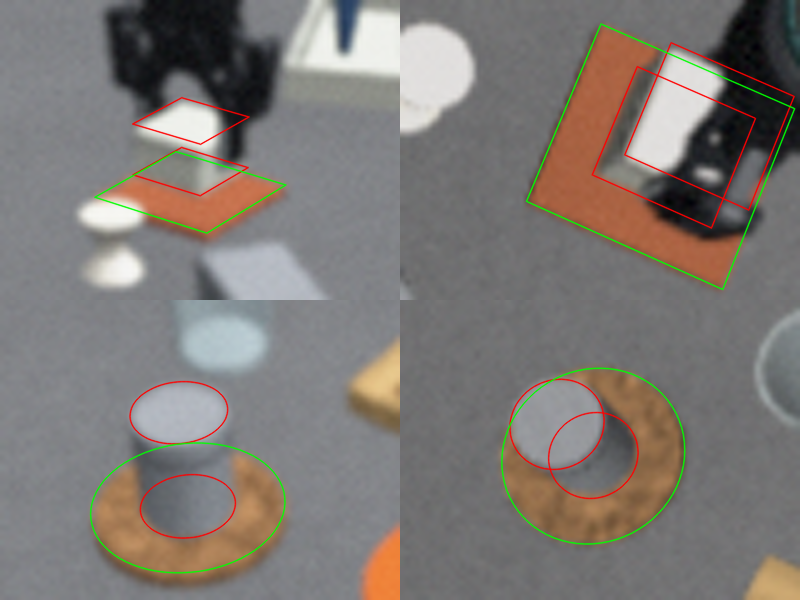

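The canister is centred on the mat (top crop 557,425 on the predicted circle). The box is over the tile centre and square with it. I'll lower it.

```bash
python3 -m creep '[{"dx":0,"dy":0,"dz":-0.012,"rx":0,"ry":0,"rz":0,"grip":1},{"dx":0,"dy":0,"dz":-0.022,"rx":0,"ry":0,"rz":0,"grip":1},{"dx":0,"dy":0,"dz":-0.03,"rx":0,"ry":0,"rz":0,"grip":1},{"dx":0,"dy":0,"dz":-0.035,"rx":0,"ry":0,"rz":0,"grip":1},{"dx":0,"dy":0,"dz":-0.038,"rx":0,"ry":0,"rz":0,"grip":1}]'
python3 -m creep '[{"dx":0,"dy":0,"dz":-0.001,"rx":0,"ry":0,"rz":0,"grip":1},{"dx":0,"dy":0,"dz":-0.002,"rx":0,"ry":0,"rz":0,"grip":1},{"dx":0,"dy":0,"dz":-0.002,"rx":0,"ry":0,"rz":0,"grip":1},{"dx":0,"dy":0,"dz":-0.002,"rx":0,"ry":0,"rz":0,"grip":1},{"dx":0,"dy":0,"dz":-0.002,"rx":0,"ry":0,"rz":0,"grip":1}]'
```

```text
clock: 22.48
eef_pos: [526.1, -397.8, 16.4]
tool_rot: [-3.141, 0.0, 1.146]
force: [-3.0, 1.1, 9.2]
width: 59.0
gripper_force: 66.1
clock: 23.1
eef_pos: [526.1, -397.8, 16.4]
tool_rot: [-3.142, 0.0, 1.146]
force: [-2.9, 2.5, 6.2]
width: 59.3
gripper_force: 66.1
```

```bash
python3 -m creep '[{"dx":0,"dy":0,"dz":0.002,"rx":0,"ry":0,"rz":0,"grip":1},{"dx":0,"dy":0,"dz":0.002,"rx":0,"ry":0,"rz":0,"grip":-1},{"dx":0,"dy":0,"dz":0.002,"rx":0,"ry":0,"rz":0,"grip":-1},{"dx":0,"dy":0,"dz":0.002,"rx":0,"ry":0,"rz":0,"grip":-1},{"dx":0,"dy":0,"dz":0.002,"rx":0,"ry":0,"rz":0,"grip":-1}]'
python3 -m creep '[{"dx":0,"dy":0,"dz":0.03,"rx":0,"ry":0,"rz":0,"grip":-1},{"dx":0,"dy":0,"dz":0.09,"rx":0,"ry":0,"rz":0,"grip":-1},{"dx":0,"dy":0,"dz":0.17,"rx":0,"ry":0,"rz":0,"grip":-1},{"dx":0,"dy":0,"dz":0.25,"rx":0,"ry":0,"rz":0.02,"grip":-1},{"dx":-0.02,"dy":0.05,"dz":0.25,"rx":0,"ry":0,"rz":0.04,"grip":-1}]'
python3 -m creep '[{"dx":-0.05,"dy":0.1,"dz":0,"rx":0,"ry":0,"rz":0.025,"grip":-1},{"dx":-0.1,"dy":0.2,"dz":0,"rx":0,"ry":0,"rz":0.05,"grip":-1},{"dx":-0.15,"dy":0.32,"dz":0,"rx":0,"ry":0,"rz":0.075,"grip":-1},{"dx":-0.209,"dy":0.434,"dz":0,"rx":0,"ry":0,"rz":0.1,"grip":-1},{"dx":-0.209,"dy":0.434,"dz":-0.02,"rx":0,"ry":0,"rz":0.108,"grip":-1}]'
python3 -m creep '[{"dx":0,"dy":0,"dz":-0.08,"rx":0,"ry":0,"rz":0,"grip":-1},{"dx":0,"dy":0,"dz":-0.15,"rx":0,"ry":0,"rz":0,"grip":-1},{"dx":0,"dy":0,"dz":-0.21,"rx":0,"ry":0,"rz":0,"grip":-1},{"dx":0,"dy":0,"dz":-0.25,"rx":0,"ry":0,"rz":0,"grip":-1},{"dx":0,"dy":0,"dz":-0.257,"rx":0,"ry":0,"rz":0,"grip":-1}]'
```

```text
clock: 23.72
eef_pos: [526.1, -397.9, 15.8]
tool_rot: [-3.142, -0.0, 1.146]
force: [-0.4, 0.4, 0.3]
width: 85.8
gripper_force: 0.0
clock: 24.35
eef_pos: [520.3, -380.6, 119.8]
tool_rot: [3.134, 0.004, 1.399]
force: [0.2, -0.3, -0.9]
width: 85.3
gripper_force: 0.0
clock: 24.98
eef_pos: [433.3, -201.2, 109.2]
tool_rot: [-3.141, -0.0, 2.084]
force: [0.5, -0.8, 0.7]
width: 85.5
gripper_force: 0.0
clock: 25.6
eef_pos: [434.8, -205.0, 4.5]
tool_rot: [-3.141, 0.0, 2.075]
force: [0.2, 0.4, 0.1]
width: 85.3
gripper_force: 0.0
```

```bash
python3 -m creep '[{"dx":0,"dy":0,"dz":0,"rx":0,"ry":0,"rz":0,"grip":1},{"dx":0,"dy":0,"dz":0,"rx":0,"ry":0,"rz":0,"grip":1},{"dx":0,"dy":0,"dz":0,"rx":0,"ry":0,"rz":0,"grip":1},{"dx":0,"dy":0,"dz":0,"rx":0,"ry":0,"rz":0,"grip":1},{"dx":0,"dy":0,"dz":0,"rx":0,"ry":0,"rz":0,"grip":1}]'
python3 -m creep '[{"dx":0,"dy":0,"dz":0.01,"rx":0,"ry":0,"rz":0,"grip":1},{"dx":0,"dy":0,"dz":0.06,"rx":0,"ry":0,"rz":0,"grip":1},{"dx":0,"dy":0,"dz":0.12,"rx":0,"ry":0,"rz":0,"grip":1},{"dx":0,"dy":0,"dz":0.18,"rx":0,"ry":0,"rz":0,"grip":1},{"dx":0,"dy":0,"dz":0.22,"rx":0,"ry":0,"rz":0,"grip":1}]'
```

```text
clock: 26.22
eef_pos: [435.2, -204.7, 6.0]
tool_rot: [3.141, 0.002, 2.076]
force: [-1.1, -0.2, 6.1]
width: 61.6
gripper_force: 66.5
clock: 26.85
eef_pos: [434.2, -204.4, 94.0]
tool_rot: [3.142, -0.0, 2.075]
force: [0.4, -0.0, -3.5]
width: 61.0
gripper_force: 66.4
```

```bash
python3 -m creep '[{"dx":0.05,"dy":0.02,"dz":0,"rx":0,"ry":0,"rz":0.01,"grip":1},{"dx":0.14,"dy":0.06,"dz":0,"rx":0,"ry":0,"rz":0.02,"grip":1},{"dx":0.25,"dy":0.1,"dz":0,"rx":0,"ry":0,"rz":0.03,"grip":1},{"dx":0.36,"dy":0.15,"dz":0,"rx":0,"ry":0,"rz":0.04,"grip":1},{"dx":0.45,"dy":0.185,"dz":0,"rx":0,"ry":0,"rz":0.0406,"grip":1}]'
python3 -m creep '[{"dx":0.04,"dy":0.02,"dz":0,"rx":0,"ry":0,"rz":0,"grip":1},{"dx":0.057,"dy":0.024,"dz":-0.04,"rx":0,"ry":0,"rz":0,"grip":1},{"dx":0.057,"dy":0.024,"dz":-0.09,"rx":0,"ry":0,"rz":0,"grip":1},{"dx":0.057,"dy":0.024,"dz":-0.14,"rx":0,"ry":0,"rz":0,"grip":1},{"dx":0.057,"dy":0.024,"dz":-0.17,"rx":0,"ry":0,"rz":0,"grip":1}]'
python3 - <<'E'
from h import *
s=get_image("side")[:,:,::-1];t=get_image("top")[:,:,::-1]
p=ctrl.read_state()["eef_pos"];print(p);z=p[2]-5
P=[(rect(p[0],p[1],z,120,62,133.5),(0,0,255)),(rect(p[0],p[1],z+40,120,62,133.5),(0,0,255)),(rect(637.2,-120.7,7,145,85,133.5),(0,255,0))]
Q=[(rect(526,-398,8,100,100,65.6),(0,255,0)),(rect(526,-398,48,60,60,65.6),(0,0,255))]
a=overlay("side",s,P,240,180,80,80,5);b=overlay("top",t,P+Q,360,150,190,125,4)
b=cv2.resize(b,(608,400))[:,:400] if 0 else cv2.resize(b,(400,263));b=np.vstack([b,np.zeros((137,400,3),np.uint8)])
cv2.imwrite("pics/g6.png",np.hstack([a,b]))
E
```

```text
clock: 27.48
eef_pos: [615.4, -129.1, 92.7]
tool_rot: [3.141, -0.001, 2.332]
force: [0.1, -0.2, -3.7]
width: 61.1
gripper_force: 66.4
clock: 28.1
eef_pos: [635.3, -121.4, 22.7]
tool_rot: [-3.139, -0.002, 2.33]
force: [0.3, 0.1, -2.7]
width: 61.4
gripper_force: 66.6
[ 635.55010725 -120.97366263   23.01413926]
```

View pics/g6.png

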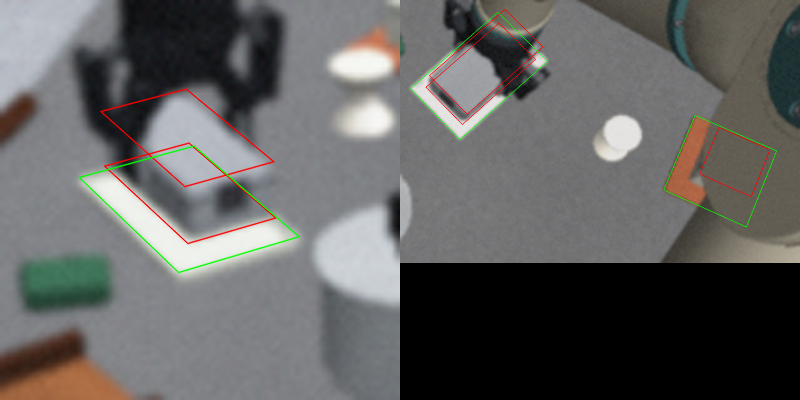

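The tin is centred over the tray and aligned with it, within about 2 mm in both views. Lowering and releasing.

```bash
python3 -m creep '[{"dx":0.003,"dy":0,"dz":-0.012,"rx":0,"ry":0,"rz":0,"grip":1},{"dx":0.003,"dy":0,"dz":-0.024,"rx":0,"ry":0,"rz":0,"grip":1},{"dx":0.003,"dy":0,"dz":-0.033,"rx":0,"ry":0,"rz":0,"grip":1},{"dx":0.003,"dy":0,"dz":-0.038,"rx":0,"ry":0,"rz":0,"grip":1},{"dx":0.003,"dy":0,"dz":-0.041,"rx":0,"ry":0,"rz":0,"grip":1}]'
python3 -m creep '[{"dx":0,"dy":0,"dz":-0.001,"rx":0,"ry":0,"rz":0,"grip":1},{"dx":0,"dy":0,"dz":-0.002,"rx":0,"ry":0,"rz":0,"grip":1},{"dx":0,"dy":0,"dz":-0.002,"rx":0,"ry":0,"rz":0,"grip":1},{"dx":0,"dy":0,"dz":-0.002,"rx":0,"ry":0,"rz":0,"grip":1},{"dx":0,"dy":0,"dz":-0.002,"rx":0,"ry":0,"rz":0,"grip":1}]'
```

```text
clock: 28.82
eef_pos: [638.5, -120.6, 9.1]
tool_rot: [-3.141, 0.0, 2.331]
force: [-2.1, -0.9, 5.1]
width: 61.0
gripper_force: 67.5
clock: 29.45
eef_pos: [638.5, -120.6, 9.1]
tool_rot: [-3.141, 0.0, 2.331]
force: [-3.3, 0.6, 5.8]
width: 61.1
gripper_force: 68.0
```

```bash
python3 -m creep '[{"dx":0,"dy":0,"dz":0.002,"rx":0,"ry":0,"rz":0,"grip":1},{"dx":0,"dy":0,"dz":0.002,"rx":0,"ry":0,"rz":0,"grip":-1},{"dx":0,"dy":0,"dz":0.002,"rx":0,"ry":0,"rz":0,"grip":-1},{"dx":0,"dy":0,"dz":0.002,"rx":0,"ry":0,"rz":0,"grip":-1},{"dx":0,"dy":0,"dz":0.002,"rx":0,"ry":0,"rz":0,"grip":-1}]'
python3 -m creep '[{"dx":0,"dy":0,"dz":0.03,"rx":0,"ry":0,"rz":0,"grip":-1},{"dx":0,"dy":0,"dz":0.1,"rx":0,"ry":0,"rz":0,"grip":-1},{"dx":0,"dy":0,"dz":0.2,"rx":0,"ry":0,"rz":0,"grip":-1},{"dx":0,"dy":0,"dz":0.3,"rx":0,"ry":0,"rz":0,"grip":-1},{"dx":0,"dy":0,"dz":0.4,"rx":0,"ry":0,"rz":0,"grip":-1}]'
python3 -m creep '[{"dx":-0.04,"dy":0.07,"dz":0,"rx":0,"ry":0,"rz":-0.02,"grip":-1},{"dx":-0.09,"dy":0.15,"dz":0,"rx":0,"ry":0,"rz":-0.04,"grip":-1},{"dx":-0.15,"dy":0.25,"dz":0,"rx":0,"ry":0,"rz":-0.06,"grip":-1},{"dx":-0.21,"dy":0.35,"dz":0,"rx":0,"ry":0,"rz":-0.08,"grip":-1},{"dx":-0.27,"dy":0.45,"dz":0,"rx":0,"ry":0,"rz":-0.1,"grip":-1}]'
python3 -m creep '[{"dx":-0.06,"dy":0.1,"dz":0,"rx":0,"ry":0,"rz":-0.02,"grip":-1},{"dx":-0.13,"dy":0.22,"dz":0,"rx":0,"ry":0,"rz":-0.04,"grip":-1},{"dx":-0.2,"dy":0.34,"dz":0,"rx":0,"ry":0,"rz":-0.06,"grip":-1},{"dx":-0.268,"dy":0.457,"dz":-0.05,"rx":0,"ry":0,"rz":-0.0836,"grip":-1},{"dx":-0.268,"dy":0.457,"dz":-0.15,"rx":0,"ry":0,"rz":-0.0836,"grip":-1}]'
python3 -m creep '[{"dx":0,"dy":0,"dz":-0.08,"rx":0,"ry":0,"rz":0,"grip":-1},{"dx":0,"dy":0,"dz":-0.16,"rx":0,"ry":0,"rz":0,"grip":-1},{"dx":0,"dy":0,"dz":-0.22,"rx":0,"ry":0,"rz":0,"grip":-1},{"dx":0,"dy":0,"dz":-0.26,"rx":0,"ry":0,"rz":0,"grip":-1},{"dx":0,"dy":0,"dz":-0.271,"rx":0,"ry":0,"rz":0,"grip":-1}]'
```

```text
clock: 30.08
eef_pos: [638.7, -120.6, 8.7]
tool_rot: [3.141, 0.0, 2.331]
force: [1.0, -0.7, -0.5]
width: 85.6
gripper_force: 0.0
clock: 30.7
eef_pos: [638.6, -120.5, 171.0]
tool_rot: [3.141, 0.001, 2.331]
force: [0.4, -0.7, -0.0]
width: 85.2
gripper_force: 0.0
clock: 31.32
eef_pos: [529.9, 60.8, 169.7]
tool_rot: [3.14, -0.0, 1.699]
force: [1.2, 1.0, -1.2]
width: 85.4
gripper_force: 0.0
clock: 31.95
eef_pos: [422.2, 248.9, 110.6]
tool_rot: [3.14, -0.008, 1.186]
force: [0.8, -1.2, 0.4]
width: 85.1
gripper_force: 0.0
clock: 32.58
eef_pos: [423.2, 242.3, -0.0]
tool_rot: [-3.141, 0.0, 1.178]
force: [0.0, 0.2, 0.9]
width: 85.6
gripper_force: 0.0
```

Now close on the board, lift it, and carry it to the rack (+215.6, −122.8 mm, turning +70.6°).

```bash
python3 -m creep '[{"dx":0,"dy":0,"dz":0,"rx":0,"ry":0,"rz":0,"grip":1},{"dx":0,"dy":0,"dz":0,"rx":0,"ry":0,"rz":0,"grip":1},{"dx":0,"dy":0,"dz":0,"rx":0,"ry":0,"rz":0,"grip":1},{"dx":0,"dy":0,"dz":0,"rx":0,"ry":0,"rz":0,"grip":1},{"dx":0,"dy":0,"dz":0,"rx":0,"ry":0,"rz":0,"grip":1}]'
python3 -m creep '[{"dx":0,"dy":0,"dz":0.01,"rx":0,"ry":0,"rz":0,"grip":1},{"dx":0,"dy":0,"dz":0.04,"rx":0,"ry":0,"rz":0,"grip":1},{"dx":0,"dy":0,"dz":0.08,"rx":0,"ry":0,"rz":0,"grip":1},{"dx":0,"dy":0,"dz":0.12,"rx":0,"ry":0,"rz":0,"grip":1},{"dx":0,"dy":0,"dz":0.12,"rx":0,"ry":0,"rz":0,"grip":1}]'
```

```text
clock: 33.2
eef_pos: [423.8, 242.5, 1.4]
tool_rot: [3.141, -0.001, 1.177]
force: [-0.6, -0.0, 7.0]
width: 57.9
gripper_force: 65.2
clock: 33.83
eef_pos: [424.3, 242.6, 49.7]
tool_rot: [3.14, -0.002, 1.177]
force: [-0.2, 0.8, -2.3]
width: 58.4
gripper_force: 64.7
```

Run:
```python
from h import *
s=get_image("side")[:,:,::-1]
p=ctrl.read_state()["eef_pos"];z=p[2]
t=get_image("top")[:,:,::-1];T=rect(637.2,-120.7,7,145,85,133.5)
P=[(rect(p[0],p[1],z,160,60,67.4),(0,0,255)),(rect(p[0],p[1],z+18,160,60,67.4),(0,0,255))]
cv2.imwrite("pics/g7.png",np.hstack([overlay("side",s,P,270,230,100,100,4),overlay("top",t,[(rect(638.6,-120.6,43,120,62,133.5),(0,0,255)),(T,(0,255,0))],350,130,100,100,4)]))
for n,q in(("glass base",(240,213)),("glass top",(234,203))):print(n,plane("top",[q],0 if "base" in n else 90))
```

```text
glass base [[557.18142733 271.72900079]]
glass top [[555.23044257 268.24116123]]
```

View pics/g7.png

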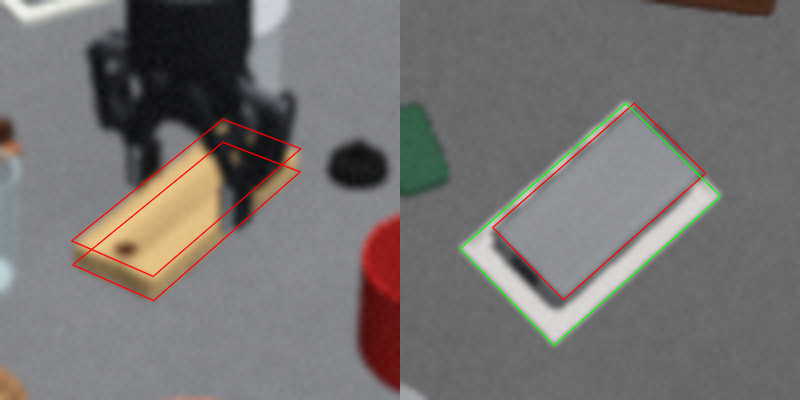

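The board hangs level and on its predicted outline (side crop 185,225), and the tin lies inside the tray (top crop 600,200). The glass at (557,271) is near the path, so I'll raise before carrying.

```bash
python3 -m creep '[{"dx":0,"dy":0,"dz":0.05,"rx":0,"ry":0,"rz":0,"grip":1},{"dx":0,"dy":0,"dz":0.12,"rx":0,"ry":0,"rz":0,"grip":1},{"dx":0,"dy":0,"dz":0.2,"rx":0,"ry":0,"rz":0,"grip":1},{"dx":0,"dy":0,"dz":0.27,"rx":0,"ry":0,"rz":0,"grip":1},{"dx":0,"dy":0,"dz":0.32,"rx":0,"ry":0,"rz":0,"grip":1}]'
python3 -m creep '[{"dx":0.03,"dy":-0.02,"dz":0,"rx":0,"ry":0,"rz":0.015,"grip":1},{"dx":0.09,"dy":-0.05,"dz":0,"rx":0,"ry":0,"rz":0.035,"grip":1},{"dx":0.15,"dy":-0.09,"dz":0,"rx":0,"ry":0,"rz":0.055,"grip":1},{"dx":0.22,"dy":-0.13,"dz":0,"rx":0,"ry":0,"rz":0.075,"grip":1},{"dx":0.29,"dy":-0.17,"dz":0,"rx":0,"ry":0,"rz":0.096,"grip":1}]'
python3 -m creep '[{"dx":0.07,"dy":-0.04,"dz":0,"rx":0,"ry":0,"rz":0.02,"grip":1},{"dx":0.13,"dy":-0.07,"dz":0,"rx":0,"ry":0,"rz":0.04,"grip":1},{"dx":0.19,"dy":-0.11,"dz":0,"rx":0,"ry":0,"rz":0.06,"grip":1},{"dx":0.23,"dy":-0.13,"dz":0,"rx":0,"ry":0,"rz":0.08,"grip":1},{"dx":0.249,"dy":-0.1375,"dz":0,"rx":0,"ry":0,"rz":0.1,"grip":1}]'
python3 -m creep '[{"dx":0,"dy":0,"dz":-0.06,"rx":0,"ry":0,"rz":0,"grip":1},{"dx":0,"dy":0,"dz":-0.14,"rx":0,"ry":0,"rz":0,"grip":1},{"dx":0,"dy":0,"dz":-0.22,"rx":0,"ry":0,"rz":0,"grip":1},{"dx":0,"dy":0,"dz":-0.29,"rx":0,"ry":0,"rz":0,"grip":1},{"dx":0,"dy":0,"dz":-0.32,"rx":0,"ry":0,"rz":0,"grip":1}]'
python3 - <<'E'
from h import *
s=get_image("side")[:,:,::-1];t=get_image("top")[:,:,::-1]
p=ctrl.read_state()["eef_pos"];z=p[2];print(p)
P=[(rect(p[0],p[1],z,160,60,138),(0,0,255)),(rect(p[0],p[1],z+18,160,60,138),(0,0,255)),(rect(639,119.3,6,120,80,138),(0,255,0)),(rect(639,119.3,22,102,80,138),(0,255,0))]
cv2.imwrite("pics/g8.png",np.hstack([overlay("side",s,P,210,210,80,80,5),overlay("top",t,P,260,130,80,80,5)]))
E
```

```text
clock: 34.55
eef_pos: [423.2, 242.0, 176.8]
tool_rot: [-3.141, 0.0, 1.177]
force: [0.9, -0.1, -2.0]
width: 58.4
gripper_force: 64.9
clock: 35.17
eef_pos: [539.6, 173.3, 175.4]
tool_rot: [-3.14, 0.0, 1.785]
force: [-0.7, 0.4, -1.2]
width: 58.1
gripper_force: 64.9
clock: 35.8
eef_pos: [639.3, 117.6, 174.6]
tool_rot: [-3.14, -0.001, 2.411]
force: [-0.6, 0.0, -1.7]
width: 58.4
gripper_force: 64.9
clock: 36.42
eef_pos: [637.2, 118.5, 45.5]
tool_rot: [-3.138, -0.002, 2.409]
force: [-0.6, 0.1, -0.8]
width: 58.3
gripper_force: 64.9
[637.7535171  118.79611632  46.53608615]
```

View pics/g8.png

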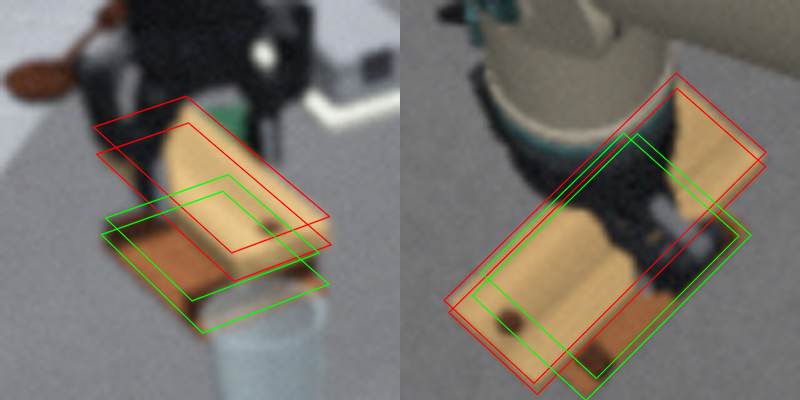

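The board is aligned above the rack. Its outline (top crop 605,235) matches the prediction, and the remaining offset is parallax. Lowering.

```bash
python3 -m creep '[{"dx":0,"dy":0,"dz":-0.018,"rx":0,"ry":0,"rz":0,"grip":1},{"dx":0,"dy":0,"dz":-0.036,"rx":0,"ry":0,"rz":0,"grip":1},{"dx":0,"dy":0,"dz":-0.048,"rx":0,"ry":0,"rz":0,"grip":1},{"dx":0,"dy":0,"dz":-0.056,"rx":0,"ry":0,"rz":0,"grip":1},{"dx":0,"dy":0,"dz":-0.061,"rx":0,"ry":0,"rz":0,"grip":1}]'
python3 -m creep '[{"dx":0,"dy":0,"dz":-0.001,"rx":0,"ry":0,"rz":0,"grip":1},{"dx":0,"dy":0,"dz":-0.002,"rx":0,"ry":0,"rz":0,"grip":1},{"dx":0,"dy":0,"dz":-0.003,"rx":0,"ry":0,"rz":0,"grip":1},{"dx":0,"dy":0,"dz":-0.004,"rx":0,"ry":0,"rz":0,"grip":1},{"dx":0,"dy":0,"dz":-0.004,"rx":0,"ry":0,"rz":0,"grip":1}]'
```

```text
clock: 37.15
eef_pos: [639.0, 119.2, 23.9]
tool_rot: [3.142, 0.0, 2.409]
force: [-0.4, -0.5, -1.7]
width: 58.5
gripper_force: 64.9
clock: 37.78
eef_pos: [639.0, 119.2, 23.5]
tool_rot: [-3.142, 0.001, 2.409]
force: [-3.4, -2.1, 8.3]
width: 58.3
gripper_force: 66.0
```

Contact at 8 N. Release, rise and move clear of both views.

```bash
python3 -m creep '[{"dx":0,"dy":0,"dz":0.002,"rx":0,"ry":0,"rz":0,"grip":1},{"dx":0,"dy":0,"dz":0.002,"rx":0,"ry":0,"rz":0,"grip":-1},{"dx":0,"dy":0,"dz":0.002,"rx":0,"ry":0,"rz":0,"grip":-1},{"dx":0,"dy":0,"dz":0.002,"rx":0,"ry":0,"rz":0,"grip":-1},{"dx":0,"dy":0,"dz":0.002,"rx":0,"ry":0,"rz":0,"grip":-1}]'
python3 -m creep '[{"dx":0,"dy":0,"dz":0.03,"rx":0,"ry":0,"rz":0,"grip":-1},{"dx":0,"dy":0,"dz":0.1,"rx":0,"ry":0,"rz":0,"grip":-1},{"dx":0,"dy":0,"dz":0.2,"rx":0,"ry":0,"rz":0,"grip":-1},{"dx":0,"dy":0,"dz":0.3,"rx":0,"ry":0,"rz":0,"grip":-1},{"dx":0,"dy":0,"dz":0.4,"rx":0,"ry":0,"rz":0,"grip":-1}]'
python3 -m creep '[{"dx":-0.04,"dy":-0.13,"dz":0.02,"rx":0,"ry":0,"rz":0,"grip":-1},{"dx":-0.08,"dy":-0.26,"dz":0.04,"rx":0,"ry":0,"rz":0,"grip":-1},{"dx":-0.12,"dy":-0.4,"dz":0.06,"rx":0,"ry":0,"rz":0,"grip":-1},{"dx":-0.16,"dy":-0.54,"dz":0.08,"rx":0,"ry":0,"rz":0,"grip":-1},{"dx":-0.2,"dy":-0.68,"dz":0.1,"rx":0,"ry":0,"rz":0,"grip":-1}]'
python3 - <<'E'
from h import *
s=get_image("side")[:,:,::-1];t=get_image("top")[:,:,::-1];p=ctrl.read_state();print(p["eef_pos"])
P=[(rect(639,119.3,40,160,60,138),(0,0,255)),(rect(639,119.3,6,120,80,138),(0,255,0)),(rect(526,-398,8,100,100,65.6),(0,255,0)),(rect(526,-398,48,60,60,65.6),(0,0,255)),(circle(459,20,74,56),(0,0,255)),(circle(532.4,396.7,64,22),(0,0,255))]
a=overlay("top",t,P,150,140,400,150,2);b=overlay("side",s,P,210,150,200,150,2)
c=overlay("top",t,P,260,140,100,75,4);o=np.zeros((600,800,3),np.uint8);o[:300]=a;o[300:,:400]=b;o[300:,400:]=c
cv2.imwrite("pics/fin.png",o)
print(blob("top",t[:,:,::-1].copy(),(10,70,130),(30,130,255),(303,184),40,90))
E
```

```text
clock: 38.4
eef_pos: [638.9, 119.2, 23.0]
tool_rot: [3.142, -0.0, 2.409]
force: [-0.4, -0.2, -0.5]
width: 85.4
gripper_force: 0.0
clock: 39.02
eef_pos: [638.9, 119.3, 185.4]
tool_rot: [3.141, 0.0, 2.409]
force: [1.2, 0.1, -0.4]
width: 85.6
gripper_force: 0.0
clock: 39.65
eef_pos: [558.4, -154.6, 224.4]
tool_rot: [3.141, 0.001, 2.409]
force: [1.2, -0.1, -0.2]
width: 85.5
gripper_force: 0.0
[ 556.77953342 -162.29535933  223.71232872]
{'n': 1574, 'rect': array([634.4, 115.3,  72.6, 160.9,  47.4]), 'circ': array([638.3, 119.1,  84.4]), 'cen': array([636.9, 116.9], dtype=float32)}
```

View pics/fin.png

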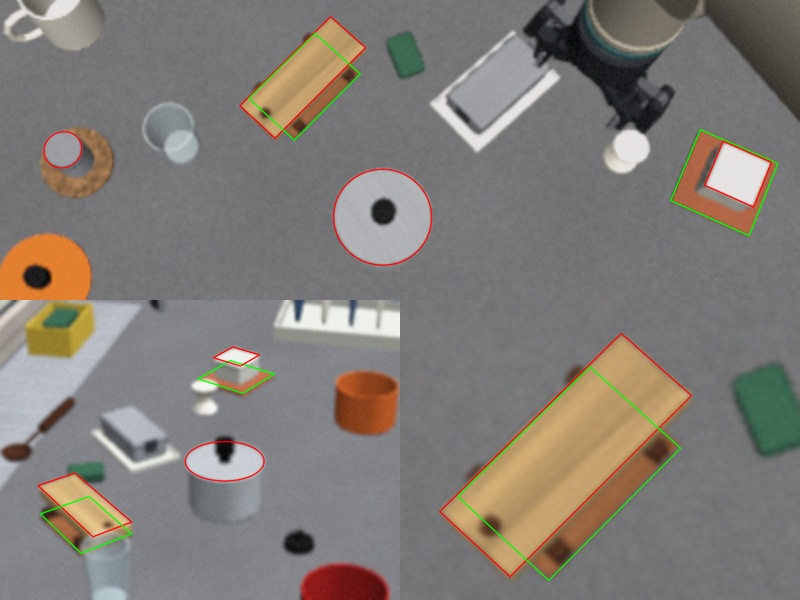

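Everything lies on its predicted outline: lid (383,217), canister (63,150), box (738,174), tin (500,80) and board (305,77). The gripper is clear, so I'll hand in.

```bash
python3 -c "
from cell import ctrl
print(ctrl.finish_job())"
```

```text
the job is handed in; nothing more can be done
None
```

The job is handed in at about 40 s: the lid is level on the saucepan, and the canister, food box, lunch tin and chopping board are each in place and released, as the final pictures from both cameras show; the hand-in returned no verdict.

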